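# Release and push out the filter slide of a bench dust extractor

### The job

Take the screwdriver from its wooden stand and put its blade into the collared hole on top of the bench dust extractor's filter slide. Gently hold the sprung catch button at the bottom of the hole down with the tip, and with it held push the slide out of the housing until it reaches its stop and stays out. Then put the screwdriver back upright in the hole of its stand, leaving the loose things around it alone and never forcing the mechanism.

Things in the scene. Friction and masses are not known exactly. Their poses are not given: they have to be found in the camera images.
- extractor: Fixed grey housing of a dust extractor, 170 x 120 x 82 mm; origin at the centre of its underside, z up. Its x axis runs from the open front (-x, where the filter slide comes out) to the back (+x, a black hose port stands out 16 mm). Side walls 82 mm high; the slide's flat aluminium top between them 72 mm high. The screwdriver must not load it or its slide with more than 20 N, down or sideways.
- filter_slide (a joint): Travel of the aluminium filter slide out of the housing along the extractor's -x axis, m: 0 fully in (start), 0.050 at its stop. Friction about 4 N once free. A toothed catch locks it, with 1 mm play, at 0, 0.012, 0.024, 0.036 and beyond 0.047 whenever its button is not held down: hold it down the whole way; at 0.047 or more the released catch keeps the slide out.
- slide_hole (a point): Centre of the mouth of the screwdriver hole on the slide, 77 mm above the worktop, 15 mm before the extractor's centre (towards its front) when the slide is in; moves with the slide. A square dark steel collar 5 mm high funnels from 20 mm wide here to a 10 mm square hole. The blade pushes the slide by the wall of this hole while its tip rests on the catch button.
- hole_bottom (a point): Bottom end of the same hole, 41 mm straight below its mouth. The flat brass catch button, 8.4 mm across, moves with the slide; its top lies 10 to 32 mm below the mouth (set by a screw, differs each time, not measured: feel for it). Spring: 4 N to start, 0.4 N more per mm. The slide is free with the button 5 to 7 mm down; at 7 mm it meets a hard stop.
- screwdriver: Screwdriver, 205 mm long, 0.07 kg, standing upright, tip down, in the hole of the stand. Origin at the blade's tip; z points along it from tip to handle end. Thin round steel shaft 5.6 mm thick from the tip to 104 mm with a rounded end, a 18 mm thick neck to 118 mm, handle 24 mm thick from 118 to 205 mm above the tip.
- tool_stand: Fixed wooden stand, block 80 x 80 x 60 mm on a base plate 96 x 96 x 8 mm; origin at the centre of its underside, z up.
- stand_hole (a point): Centre of the mouth of the stand's one hole, in its top 60 mm above the worktop: square, 9 mm wide, 50 mm deep; the screwdriver's tip stands on its floor, 10 mm above the worktop.
- masking_tape: Loose roll of masking tape lying flat, 96 mm across, 24 mm high; origin at the centre of its underside. To be left alone.
- sanding_block: Loose brown rubber sanding block, 52 x 68 x 24 mm; origin at the centre of its underside. To be left alone.
- wax_tin: Loose round tin of wax, 79 mm across, 47 mm high; origin at the centre of its underside. To be left alone.
Not all that is in view belongs to the job. What is shaped like the tool_stand but yellow is not meant.

How it is judged (in metres and radians):
On the way, in this order (a step that is already met when the one before it is completed fails the run):
1. the screwdriver is lifted out of its stand (z of screwdriver in the frame of stand_hole above 0.01 m), for 0.1 s.
2. the slide is on its way out with the screwdriver's blade in its hole and bearing on it (z of screwdriver in the frame of slide_hole below -0.008 m and horizontal distance between screwdriver and slide_hole below 0.009 m and contact force between screwdriver and extractor above 2 N and value of joint filter_slide above 0.015 m), for 0.1 s.
3. the slide is out at its stop (value of joint filter_slide above 0.046 m), for 0.1 s.
At the end, for the whole second after the job is handed in: The filter slide is out by more than 46 mm and stays there; the screwdriver stands released, upright (within 0.2 rad) and at rest in the stand's hole, its tip more than 42 mm below the hole's mouth (value of joint filter_slide above 0.046 m and z of screwdriver in the frame of stand_hole below -0.042 m and horizontal distance between screwdriver and stand_hole below 0.008 m and angle between screwdriver's own z axis and vertical below 0.2 rad and linear speed of screwdriver below 0.02 m/s); the robot touches nothing.
It fails at once if the screwdriver loads the extractor, its slide or its catch button with more than 20 N (contact force between screwdriver and extractor above 20 N).
It fails at once if the masking tape, sanding block or wax tin is moved more than 30 mm (distance of any of masking_tape, sanding_block, wax_tin from where it was at the start of the episode above 0.03 m).
It also fails if it takes over 67 s, if anything falls off the work surface, if the arm or the gripper's body presses on something with over 40 N, if the wrist force passes 120 N, or if a joint passes its speed limit or range.

### The arm

A 6-joint arm with a two-finger parallel gripper is mounted at the origin on a cart in front of the work surface, level with it; the furniture and walls round the work are solid. World frame = base frame: x ahead of the robot, y to its left, z up, the work surface at z = 0. Lengths are in m, angles in degrees, forces in N, time in s.
With the tool pointing down it reaches from about 0.35 to 0.925 m from the base axis. Payload 6.4 kg.
Tool frame: the origin (TCP) lies at the very end of the fingers, on their centre line; the grasp point (between the pads) lies 19 mm behind it (arm.tcp_to_grasp is the distance from the TCP to the grasp point, in m); z points along the fingers, y is the direction in which the jaws open and shut (so a half turn about z gives the same grasp; the last joint's range is limited). The gripper opens to 94 mm and grips with 3 to 60 N. Pads are 16 mm wide; open, the fingers measure 119 mm over their backs; the gripper's body (75 mm by 177 mm) begins 78 mm behind the grasp point.
Start: joints at [54.654, 14.043, 89.255, -0, 76.702, -9.975], TCP at [0.279, 0.587, 0.205] pointing down, gripper open.
Joint ranges: [-179.41, 179.41], [-58.25, 129.5], [7.25, 145.43], [-54.29, 234.29], [11.92, 165.04], [-157.13, 157.13]. Speed limits (degrees/s): [147.25, 147.25, 180, 180, 180, 180].

### API

Orientations are given as [roll, pitch, yaw] about the fixed x, y, z axes, in that order (R = Rz(yaw) Ry(pitch) Rx(roll)).
In Python, from workcell import arm, eyes, nets gives the robot as it stands. The module is installed in compiled form; this text tells all that it offers.
- The arm moves only by the shell command python3 -m pendant 'ROWS'. ROWS is JSON, a list of rows, each an object with "gripper": the closure in counts, from 0 (fully open) to 255 (shut); "offset": the shift along the tool's x, y, z in mm, a list of three; "spin": the turn about the tool's z in rad. In form: [{"gripper": gripper, "offset": [dx, dy, dz], "spin": spin}, ...]. A call has 1 to 8 rows; each row shifts and turns the pose as measured when the row begins, along the tool's axes as they then stand; what a row does not reach is not made up. A row lasts 1/8 s, in which the tool goes at most 62.5 mm and 10.7 degrees, less where a joint would pass 70% of its speed; a pose out of reach is approached as far as the arm can. A call is refused whole if a number of a shift passes 62.5 or a number of a turn 0.188, either way. A call with a gripper value outside its range is refused whole. The fingers move at their own pace and stop on an object; the grip force is fixed at half the most. Time passes only in rows, so rows that do not move let the fingers close. It gives the time, the measured TCP pose, the force and the opening at its end, in the units of the state.
- arm.read_state(): the state, without advancing time (a new reading comes with each control period).
- eyes.camera(name): name is "side" or "top" or "wrist"; returns the picture (420x560x3 uint8, red, green, blue); there is no depth.
- eyes.calibration(name): a dict with "fx", "fy", "cx", "cy" (pixels), "world_to_cam" (4x4, takes a point from world to camera coordinates). Camera axes: x right, y down, z forward; pixel columns grow to the right and rows downward; lengths in m; the calibration is good to about 2 mm. The wrist camera is an equidistant fisheye: a pixel r from the principal point sees the ray r / f radians off the axis. A picture is of the moment at which its call begins: read the wrist's pose just before it. calibration takes no time and is no camera call; for the wrist camera it gives the pose at the moment of the call.
- arm.job_done(): hands the job in, once; it reports no verdict.
Trained networks look in the newest picture that a camera, given by its name, has taken for a name from the list of things; names that differ only in an ending like _2 or _b are one class to them, and where a whole thing is asked for, a point or a joint stands for the part that bears it (a point fixed in the world has none). Each returns a list of dicts, best first, with "conf" (0 to 1); they miss things now and then, are a little off and sometimes report something else, mostly with a low value. They report only what shows in the picture. A call takes as long as a camera call. They do not tell look-alikes from the thing itself.
- nets.recognise(query, camera): "bbox" ([centre column, centre row, width, height] as shares, 0 to 1, of the picture: columns of its width, rows of its height, round what is visible of it).
- nets.cut_out(query, camera): "mask" (420x560 bool, what is visible of it) and "bbox" ([centre column, centre row, width, height] as shares, 0 to 1, of the picture: columns of its width, rows of its height, round what is visible of it).
The state is a dict: "t": time; "joints": joint angles; "qd": joint speeds; "effort": joint torques, N m; "tool_pos": TCP position; "orientation": TCP orientation; "wrist_force": force on the tool from outside, world axes, zero at the start; "ft_torque": the same for the moment, N m; "width": finger opening in m.
Only numpy, scipy, OpenCV 4.12 (cv2) and the standard library are available. Lean on these libraries where they do the work, as an engineer would, in place of code of your own. Each camera call takes 0.05 s, during which the arm holds its last target.

## Working session

There is one attempt and no reset: what is moved stays moved. The work goes in short steps, Python scripts to look and compute and a shell command to move; the robot and the scene stay as the last step left them, time stands still between calls to the robot, and variables do not carry over. Pictures are saved under pics/ and viewed, and the job is handed in when it is done.

```bash
mkdir -p pics
python3 - <<'E'
from workcell import arm, eyes, nets
import cv2, json
s=arm.read_state(); print(s)
for n in ("top","side"):
    im=eyes.camera(n); cv2.imwrite(f"pics/{n}0.png",im[:,:,::-1])
    c=eyes.calibration(n); print(n,c)
    for q in ("extractor","screwdriver","tool_stand","masking_tape","sanding_block","wax_tin","filter_slide"):
        r=nets.recognise(q,n)
        print(q,[(round(d['conf'],2),[round(b*k) for b,k in zip(d['bbox'],(560,420,560,420))]) for d in r[:3]])
print(arm.read_state()['t'])
E
```

```text
{'t': 0.0, 'joints': array([ 5.46544754e+01,  1.40831513e+01,  8.93228824e+01, -1.42714705e-03,
        7.67005546e+01, -9.97536557e+00]), 'qd': array([-0.02761201,  0.02505693, -0.01444938,  0.01099521, -0.04005532,
        0.0246324 ]), 'effort': array([-7.87099834e-04, -4.15830338e+01, -3.14608097e+01,  6.85066148e-02,
        3.32548341e-02, -1.54320087e-04]), 'tool_pos': array([0.27816181, 0.58682847, 0.20437519]), 'orientation': array([-1.79894783e+02, -1.70964485e-02,  1.54630155e+02]), 'wrist_force': array([ 0.39367483, -0.36272573, -1.2733807 ]), 'ft_torque': array([-0.02322355, -0.01141032, -0.02292824]), 'width': 0.09412162218531517}
top {'fx': 395.5320231922025, 'fy': 395.5320231922025, 'cx': 284.4057969496378, 'cy': 213.8067364739593, 'world_to_cam': array([[ 0.00973163, -0.99980036,  0.01745066, -0.04991784],
       [-0.98708808, -0.01239529, -0.15969809,  0.53008443],
       [ 0.15988251, -0.01567121, -0.98701165,  1.29042784],
       [ 0.        ,  0.        ,  0.        ,  1.        ]])}
extractor [(0.62, [246, 196, 45, 60])]
screwdriver [(0.64, [344, 214, 15, 10])]

[... 269 characters left out ...]
: 522.7034866435476, 'fy': 522.7034866435476, 'cx': 270.49706081504047, 'cy': 204.40731261808335, 'world_to_cam': array([[ 0.98307447, -0.18303567, -0.00790806, -0.54654373],
       [-0.1226048 , -0.62520237, -0.77077238,  0.09556412],
       [ 0.1361347 ,  0.75869621, -0.63706154,  1.69975939],
       [ 0.        ,  0.        ,  0.        ,  1.        ]])}
extractor [(0.7, [279, 187, 60, 41])]
screwdriver [(0.51, [271, 224, 6, 28])]
tool_stand [(0.81, [270, 258, 43, 42]), (0.63, [203, 188, 38, 33]), (0.62, [210, 339, 45, 50])]
masking_tape [(0.81, [340, 228, 32, 26])]
sanding_block [(0.86, [332, 266, 29, 21])]
wax_tin [(0.87, [270, 148, 16, 15])]
filter_slide [(0.6, [272, 182, 48, 17])]
0.8
```

Run:
```python
import cv2,numpy as np
a=cv2.imread("pics/top0.png")[110:330,120:460]; b=cv2.imread("pics/side0.png")[100:380,150:400]
cv2.imwrite("pics/topc.png",cv2.resize(a,(780,505),interpolation=cv2.INTER_CUBIC)); cv2.imwrite("pics/sidec.png",cv2.resize(b,(535,599),interpolation=cv2.INTER_CUBIC))
```

```text
(no output)
```

View pics/topc.png

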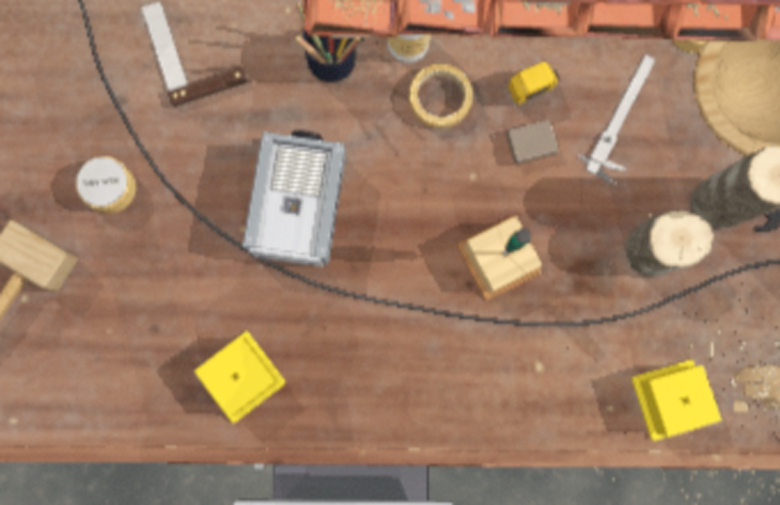

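View pics/sidec.png

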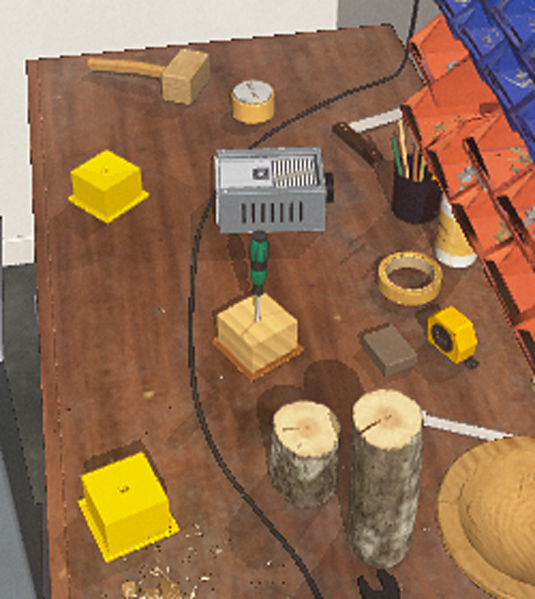

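Candidates for the stand: wooden block (338,224 in the top picture, screwdriver in it), yellow ones at (224,274) and (414,283), which are decoys. I choose the wooden block; there is only one screwdriver, the green-handled one. Next, close crops for measuring.

Run:
```python
import cv2,numpy as np
T=cv2.imread("pics/top0.png");S=cv2.imread("pics/side0.png")
def c(im,x,y,w,h,k,n): cv2.imwrite(n,cv2.resize(im[y:y+h,x:x+w],(w*k,h*k),interpolation=cv2.INTER_CUBIC))
c(T,215,155,150,100,5,"pics/t1.png"); c(S,230,155,100,120,5,"pics/s1.png")
```

```text
(no output)
```

View pics/t1.png

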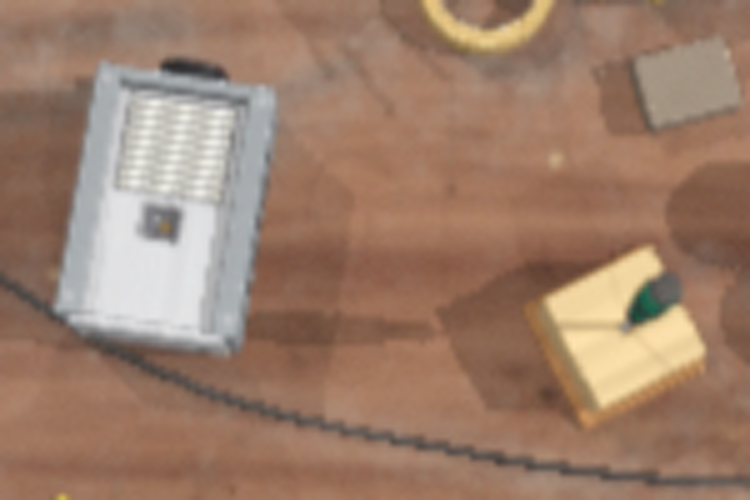

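View pics/s1.png

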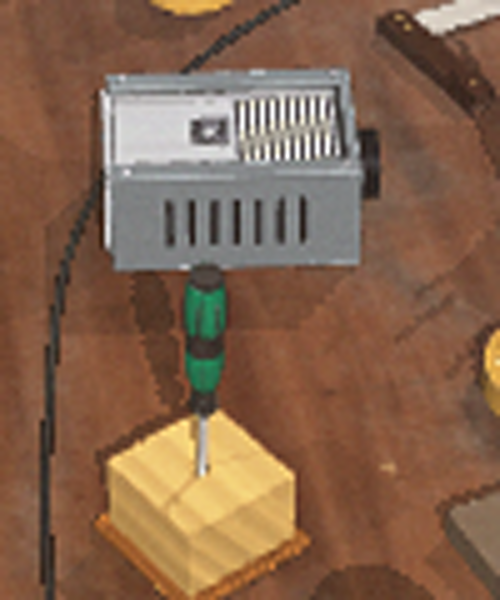

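```bash
cat > h.py <<'E'
import numpy as np
from workcell import arm, eyes, nets
def ray(c,u,v):
    M=c['world_to_cam'];R=M[:3,:3];t=M[:3,3]
    return -R.T@t, R.T@np.array([(u-c['cx'])/c['fx'],(v-c['cy'])/c['fy'],1])
def atz(c,u,v,z):
    o,d=ray(c,u,v); return o+d*(z-o[2])/d[2]
def fray(c,u,v):
    M=c['world_to_cam'];R=M[:3,:3];t=M[:3,3]
    x,y=(u-c['cx'])/c['fx'],(v-c['cy'])/c['fy'];r=np.hypot(x,y)
    d=np.array([x/r*np.sin(r),y/r*np.sin(r),np.cos(r)]) if r>0 else np.array([0,0,1.])
    return -R.T@t,R.T@d
def fatz(c,u,v,z):
    o,d=fray(c,u,v); return o+d*(z-o[2])/d[2]
def fproj(c,p):
    M=c['world_to_cam'];q=M[:3,:3]@np.asarray(p)+M[:3,3];r=np.hypot(q[0],q[1]);th=np.arctan2(r,q[2])
    return c['cx']+c['fx']*th*q[0]/r,c['cy']+c['fy']*th*q[1]/r
E
python3 - <<'E'
from h import *
np.set_printoptions(precision=4,suppress=True)
T=eyes.calibration('top');S=eyes.calibration('side')
t=lambda x,y,z:atz(T,215+x/5-.4,155+y/5-.4,z)
s=lambda x,y,z:atz(S,230+x/5-.4,155+y/5-.4,z)
print('collar',t(160,223,.077),s(210,130,.077))
for n,p in dict(bl=(103,66),br=(274,90),fr=(238,354),fl=(62,310)).items(): print(n,t(*p,.082))
print('shaft base',t(627,328,.06),s(203,472,.06)); print('end',t(668,288,.21),s(206,270,.213))
print('stand top corners',[t(*p,.06) for p in((652,246),(706,347),(588,410),(541,302))])
E
```

```text
collar [0.5723 0.0817 0.077 ] [0.5744 0.0754 0.077 ]
bl [0.6773 0.1218 0.082 ]
br [0.6625 0.0079 0.082 ]
fr [0.4852 0.0285 0.082 ]
fl [0.5127 0.1436 0.082 ]
shaft base [ 0.5086 -0.229   0.06  ] [ 0.512  -0.2336  0.06  ]
end [ 0.5107 -0.2298  0.21  ] [ 0.5158 -0.2296  0.213 ]
stand top corners [array([ 0.5644, -0.2465,  0.06  ]), array([ 0.4965, -0.2815,  0.06  ]), array([ 0.4536, -0.2024,  0.06  ]), array([ 0.5254, -0.1717,  0.06  ])]
```

```bash
python3 -m pendant '[{"gripper":0,"offset":[0,0,-15],"spin":0.18},{"gripper":0,"offset":[0,0,-15],"spin":0.18},{"gripper":0,"offset":[0,0,-15],"spin":0.18},{"gripper":0,"offset":[0,0,-15],"spin":0.18},{"gripper":0,"offset":[0,0,-15],"spin":0.18},{"gripper":0,"offset":[0,0,-15],"spin":0.18},{"gripper":0,"offset":[0,0,0],"spin":0.17}]'
```

```text
t: 1.68
tool_pos: [0.2783, 0.5871, 0.2981]
orientation: [-180.0, 0.0, 80.6]
wrist_force: [-0.9, -0.2, 0.2]
width: 0.0941
```

Run:
```python
from h import *
np.set_printoptions(precision=4,suppress=True)
s=arm.read_state();c=eyes.calibration('wrist');print(c)
M=c['world_to_cam'];o=-M[:3,:3].T@M[:3,3]
from scipy.spatial.transform import Rotation as R
Rt=R.from_euler('xyz',s['orientation'],degrees=True).as_matrix()
print('cam in tool',Rt.T@(o-s['tool_pos']),'axis in tool',Rt.T@M[:3,:3].T)
d=np.array([0.5723-.02,.079,.30])-s['tool_pos'];print(Rt.T@d*1000)
```

```text
{'fx': 325.19226210127806, 'fy': 325.19226210127806, 'cx': 273.28990005810186, 'cy': 206.27306723652893, 'world_to_cam': array([[ 0.9868, -0.1621, -0.0008, -0.1786],
       [-0.1577, -0.9612,  0.2262,  0.564 ],
       [-0.0375, -0.2231, -0.9741,  0.6217],
       [ 0.    ,  0.    ,  0.    ,  1.    ]])}
cam in tool [ 0.0654 -0.0006 -0.1798] axis in tool [[ 0.0006 -0.9742 -0.2256]
 [ 1.      0.0006 -0.0003]
 [ 0.0005 -0.2256  0.9742]]
[-456.7923  352.978    -1.7264]
```

```bash
python3 -m pendant '[{"gripper":0,"offset":[-55,43,0],"spin":0},{"gripper":0,"offset":[-55,43,0],"spin":0},{"gripper":0,"offset":[-55,43,0],"spin":0},{"gripper":0,"offset":[-55,43,0],"spin":0},{"gripper":0,"offset":[-55,43,0],"spin":0},{"gripper":0,"offset":[-55,43,0],"spin":0},{"gripper":0,"offset":[-55,43,0],"spin":0},{"gripper":0,"offset":[-55,43,0],"spin":0}]'; python3 -m pendant '[{"gripper":0,"offset":[0,0,0],"spin":0},{"gripper":0,"offset":[0,0,0],"spin":0}]'
python3 - <<'E'
from h import *
import cv2
c=eyes.calibration('wrist');im=eyes.camera('wrist');s=arm.read_state();print(s['tool_pos'],s['orientation'])
import pickle;pickle.dump((c,im,s),open('w1.pkl','wb'))
cv2.imwrite('pics/w1.png',im[:,:,::-1]);print(fproj(c,[.5733,.0785,.077]))
E
```

```text
t: 2.68
tool_pos: [0.5196, 0.1466, 0.2992]
orientation: [179.8, -0.1, 81.0]
wrist_force: [0.3, 0.0, -0.2]
width: 0.0944
t: 2.92
tool_pos: [0.5207, 0.1436, 0.2991]
orientation: [179.8, -0.1, 80.7]
wrist_force: [-0.5, -0.5, -0.0]
width: 0.0938
[0.5206407  0.1438827  0.29913794] [ 1.79769471e+02 -9.78683206e-02  8.07206609e+01]
(np.float64(321.18117029375003), np.float64(227.65507551653226))
```

View pics/w1.png

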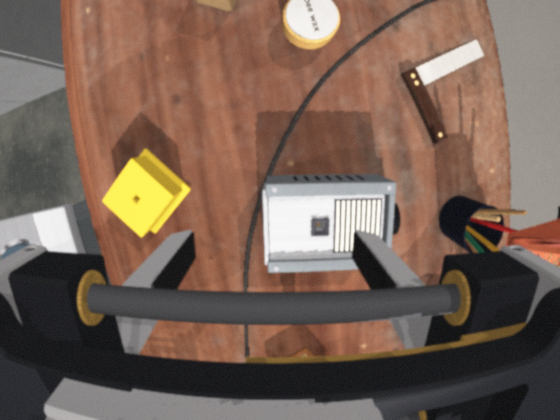

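The wrist view shows the collar at about (319,227) beside the prediction (321,228). Refining from a crop.

Run:
```python
import cv2,pickle
c,im,s=pickle.load(open('w1.pkl','rb'))
k=im[165:285,250:410,::-1];cv2.imwrite('pics/w1c.png',cv2.resize(k,(800,600),interpolation=cv2.INTER_CUBIC))
```

```text
(no output)
```

View pics/w1c.png

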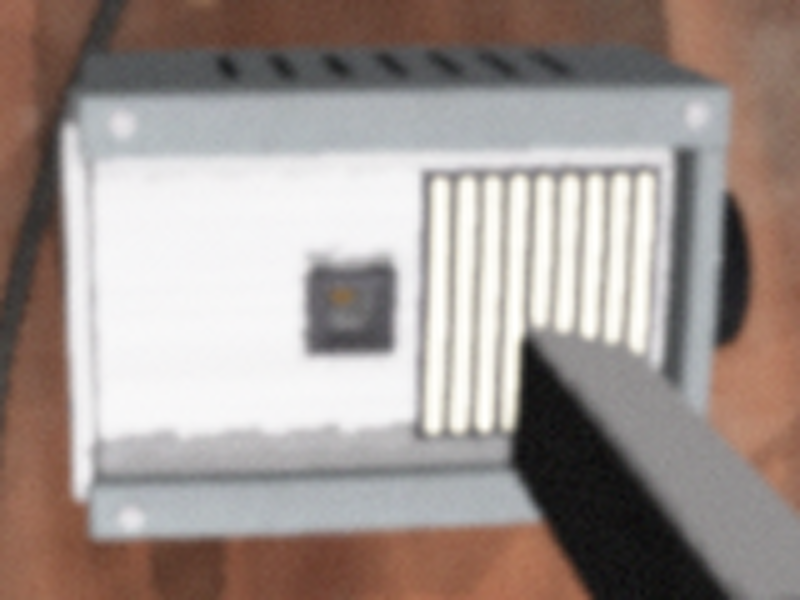

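Run:
```python
from h import *
import pickle
c,im,s=pickle.load(open('w1.pkl','rb'));np.set_printoptions(precision=4,suppress=True)
p=lambda x,y,z:fatz(c,250+x/5-.4,165+y/5-.4,z)
print('collar',p(351,308,.077))
for q in((313,265),(393,262),(393,350),(306,352)):print(p(*q,.077))
a,b,d=p(78,95,.082),p(728,88,.082),p(91,538,.082);print(a,b,d,b-a,np.degrees(np.arctan2((b-a)[1],(b-a)[0])),np.degrees(np.arctan2((a-d)[1],(a-d)[0]))-90)
e=p(122,124,.082),p(697,115,.082);print(e,np.degrees(np.arctan2((e[1]-e[0])[1],(e[1]-e[0])[0])))
R=__import__('scipy.spatial.transform',fromlist=['x']).Rotation.from_euler('xyz',s['orientation'],degrees=True).as_matrix()
print(R.T@(np.array([.511-.0,-.231+.05,.30])-s['tool_pos'])*1000)
```

```text
collar [0.5717 0.0808 0.077 ]
[0.5634 0.0939 0.077 ]
[0.5842 0.0912 0.077 ]
[0.5814 0.0675 0.077 ]
[0.5585 0.0709 0.077 ]
[0.5114 0.1479 0.082 ] [0.6777 0.1238 0.082 ] [0.4948 0.0301 0.082 ] [ 0.1663 -0.024   0.    ] -8.216696757276573 -8.002297704360103
(array([0.521 , 0.1389, 0.082 ]), array([0.6684, 0.1181, 0.082 ])) -8.051210000960829
[-322.1839   42.8775   -1.2399]
```

```bash
python3 -m pendant '[{"gripper":0,"offset":[-53,7,0],"spin":-0.023},{"gripper":0,"offset":[-53,8,0],"spin":0},{"gripper":0,"offset":[-53,8,0],"spin":0},{"gripper":0,"offset":[-53,8,0],"spin":0},{"gripper":0,"offset":[-53,8,0],"spin":0},{"gripper":0,"offset":[-53,8,0],"spin":0},{"gripper":0,"offset":[0,0,0],"spin":0},{"gripper":0,"offset":[0,0,0],"spin":0}]'
python3 - <<'E'
from h import *
import cv2
c=eyes.calibration('wrist');im=eyes.camera('wrist');s=arm.read_state();print(s['tool_pos'],s['orientation'])
import pickle;pickle.dump((c,im,s),open('w2.pkl','wb'))
u,v=fproj(c,[.511,-.231,.215]);print(u,v,fproj(c,[.511,-.231,.06]))
k=im[130:310,180:420,::-1];cv2.imwrite('pics/w2c.png',cv2.resize(k,(800,600),interpolation=cv2.INTER_CUBIC))
E
```

```text
t: 3.98
tool_pos: [0.5251, -0.1721, 0.2996]
orientation: [179.6, -0.2, 83.5]
wrist_force: [-0.2, 0.2, -0.7]
width: 0.094
[ 0.5251207  -0.17203474  0.29968735] [ 1.79591098e+02 -1.77262189e-01  8.35066028e+01]
265.0955946024268 276.7516803475668 (np.float64(267.08965728053187), np.float64(227.44910020853732))
```

View pics/w2c.png

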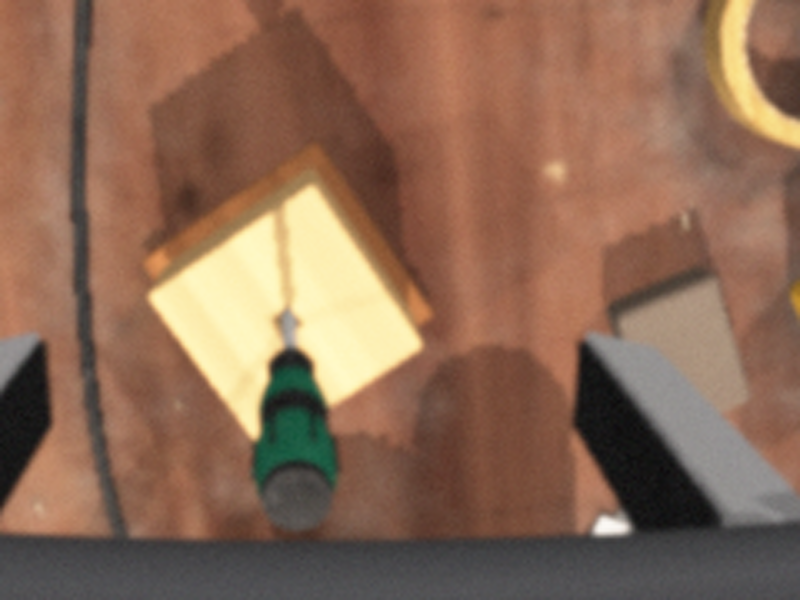

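Run:
```python
from h import *
import pickle
c,im,s=pickle.load(open('w2.pkl','rb'));np.set_printoptions(precision=4,suppress=True)
e=fatz(c,268.8,279.6,.215);b=fatz(c,266.2,226,.06);print('end',e,'base',b)
R=__import__('scipy.spatial.transform',fromlist=['x']).Rotation.from_euler('xyz',s['orientation'],degrees=True).as_matrix()
t=b+(e-b)*(.15-.06)/.155; t[2]=.133;print(t,R.T@(t-s['tool_pos'])*1000)
```

```text
end [ 0.514  -0.2342  0.215 ] base [ 0.5101 -0.2288  0.06  ]
[ 0.5123 -0.232   0.133 ] [-61.4987  -7.134  166.4512]
```

```bash
python3 -m pendant '[{"gripper":0,"offset":[-31,-4,0],"spin":0.02},{"gripper":0,"offset":[-30,-3,0],"spin":0},{"gripper":0,"offset":[0,0,0],"spin":0},{"gripper":0,"offset":[0,0,0],"spin":0}]'; python3 -c "
from h import *
s=arm.read_state();print(s['tool_pos'],s['orientation'])"
```

```text
t: 4.53
tool_pos: [0.5123, -0.2252, 0.3]
orientation: [179.5, -0.2, 83.0]
wrist_force: [-0.6, -0.5, -0.3]
width: 0.0942
[ 0.51225366 -0.22522955  0.30002831] [179.53281805  -0.23284806  82.97209862]
```

```bash
python3 -m pendant '[{"gripper":0,"offset":[-7,0,0],"spin":0.015},{"gripper":0,"offset":[0,0,42],"spin":0},{"gripper":0,"offset":[0,0,42],"spin":0},{"gripper":0,"offset":[0,0,42],"spin":0},{"gripper":0,"offset":[0,0,38],"spin":0},{"gripper":0,"offset":[0,0,0],"spin":0}]'
python3 - <<'E'
from h import *
import cv2
s=arm.read_state();print(s['tool_pos'],s['orientation'])
im=eyes.camera('side');cv2.imwrite('pics/s2.png',cv2.resize(im[100:290,170:390,::-1],(660,570),interpolation=cv2.INTER_CUBIC))
E
```

```text
t: 5.28
tool_pos: [0.5155, -0.2288, 0.1338]
orientation: [179.3, -0.1, 82.3]
wrist_force: [-0.0, 0.0, 0.2]
width: 0.0939
[ 0.51552062 -0.22875942  0.13382504] [ 1.79289223e+02 -1.36230478e-01  8.23241066e+01]
```

View pics/s2.png

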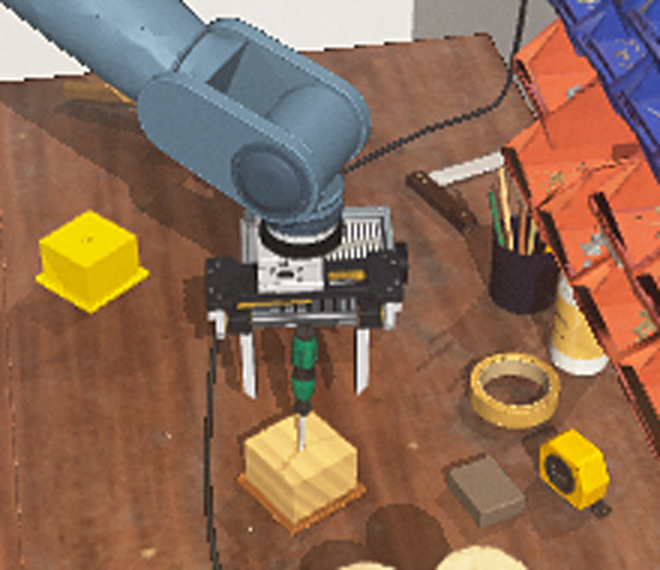

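```bash
python3 -m pendant '[{"gripper":0,"offset":[-3.5,-3,1],"spin":0},{"gripper":0,"offset":[0,0,0],"spin":0},{"gripper":255,"offset":[0,0,0],"spin":0},{"gripper":255,"offset":[0,0,0],"spin":0},{"gripper":255,"offset":[0,0,0],"spin":0},{"gripper":255,"offset":[0,0,0],"spin":0},{"gripper":255,"offset":[0,0,0],"spin":0}]';python3 -m pendant '[{"gripper":255,"offset":[0,0,0],"spin":0},{"gripper":255,"offset":[0,0,0],"spin":0}]'
python3 - <<'E'
from h import *
s=arm.read_state();print(s['tool_pos'],s['orientation'],s['width'],s['wrist_force'])
E
```

```text
t: 6.2
tool_pos: [0.5166, -0.2352, 0.1419]
orientation: [178.5, 0.3, 82.3]
wrist_force: [-0.2, 0.0, 0.8]
width: 0.047
t: 6.45
tool_pos: [0.5165, -0.2351, 0.1417]
orientation: [178.5, 0.3, 82.3]
wrist_force: [0.1, -0.1, -1.0]
width: 0.0273
[ 0.51647882 -0.2350911   0.1416916 ] [178.53513547   0.26553315  82.33261328] 0.027348827331145496 [ 0.10075213 -0.10229188 -1.03047959]
```

```bash
python3 -m pendant '[{"gripper":255,"offset":[0,0,0],"spin":0},{"gripper":255,"offset":[0,0,0],"spin":0},{"gripper":255,"offset":[0,0,0],"spin":0}]'; python3 -m pendant '[{"gripper":255,"offset":[0,0,0],"spin":0}]';python3 - <<'E'
from h import *
s=arm.read_state();print(s['tool_pos'],s['orientation'],s['width'],s['wrist_force'])
E
```

```text
t: 6.82
tool_pos: [0.5138, -0.2344, 0.1414]
orientation: [179.0, 0.2, 82.4]
wrist_force: [-2.0, 0.4, 2.1]
width: 0.0229
t: 6.95
tool_pos: [0.5138, -0.2344, 0.1414]
orientation: [179.0, 0.2, 82.4]
wrist_force: [-2.2, -0.0, 1.7]
width: 0.0226
[ 0.51382806 -0.23440915  0.14139274] [179.00667262   0.19874988  82.38812565] 0.02259413166976426 [-2.2038021  -0.02138039  1.67363124]
```

```bash
python3 -m pendant '[{"gripper":255,"offset":[0,0,-15],"spin":0},{"gripper":255,"offset":[0,0,-25],"spin":0},{"gripper":255,"offset":[0,0,-25],"spin":0},{"gripper":255,"offset":[0,0,-25],"spin":0},{"gripper":255,"offset":[0,0,-14],"spin":0},{"gripper":255,"offset":[0,0,0],"spin":0}]'; python3 -m pendant '[{"gripper":255,"offset":[0,0,0],"spin":0}]';python3 - <<'E'
from h import *
import cv2,pickle
s=arm.read_state();print(s['tool_pos'],s['orientation'],s['width'],s['wrist_force'])
T=eyes.camera('top');S=eyes.camera('side');pickle.dump((T,S,s),open('lift.pkl','wb'))
cv2.imwrite('pics/s3.png',cv2.resize(S[150:290,220:340,::-1],(480,560),interpolation=cv2.INTER_CUBIC))
cv2.imwrite('pics/t3.png',cv2.resize(T[160:260,280:400,::-1],(600,500),interpolation=cv2.INTER_CUBIC))
E
```

```text
t: 7.7
tool_pos: [0.5148, -0.2344, 0.2522]
orientation: [178.4, 0.3, 82.4]
wrist_force: [-0.6, 0.1, -1.1]
width: 0.0225
t: 7.82
tool_pos: [0.5146, -0.2342, 0.2515]
orientation: [178.4, 0.3, 82.4]
wrist_force: [-0.8, -0.4, -1.4]
width: 0.0222
[ 0.5146299  -0.23416779  0.2514768 ] [178.41884089   0.27852558  82.35907037] 0.022167087009413024 [-0.78391898 -0.37409137 -1.42949064]
```

View pics/s3.png

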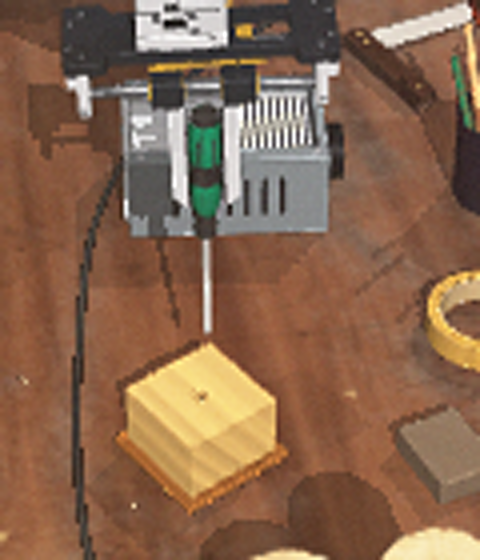

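View pics/t3.png

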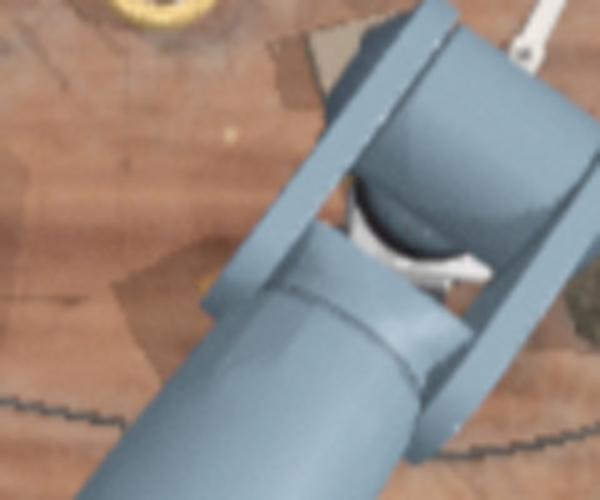

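```bash
cat >> h.py <<'E'
from scipy.spatial.transform import Rotation as Ro
def tip(s,L=.1314):
    R=Ro.from_euler('xyz',s['orientation'],degrees=True).as_matrix()
    return s['tool_pos']+R@[0,0,L]
E
python3 - <<'E'
from h import *
import pickle
T,S,s=pickle.load(open('lift.pkl','rb'));np.set_printoptions(precision=4,suppress=True)
c=eyes.calibration('side')
p=lambda x,y,z:atz(c,220+x/4-.4,150+y/4-.4,z)
print('tip',p(207,331,.1201),'hole',p(200.5,396,.06),'end',p(206,106,.325),'neck',p(206.5,236,.224),'tipFK',tip(s))
E
```

```text
tip [ 0.5172 -0.2267  0.1201] hole [ 0.511  -0.2317  0.06  ] end [ 0.5176 -0.229   0.325 ] neck [ 0.5146 -0.2427  0.224 ] tipFK [ 0.5181 -0.2353  0.1201]
```

```bash
python3 -m pendant '[{"gripper":255,"offset":[25,1.5,0],"spin":0},{"gripper":255,"offset":[45,1.5,0],"spin":0},{"gripper":255,"offset":[45,1.5,0],"spin":0},{"gripper":255,"offset":[45,1.5,0],"spin":0},{"gripper":255,"offset":[45,1.5,0],"spin":0},{"gripper":255,"offset":[45,1.5,0],"spin":0},{"gripper":255,"offset":[40,1.5,0],"spin":0},{"gripper":255,"offset":[20,1.5,0],"spin":0}]'; python3 -m pendant '[{"gripper":255,"offset":[0,0,0],"spin":0},{"gripper":255,"offset":[0,0,0],"spin":0}]';python3 - <<'E'
from h import *
s=arm.read_state();print(s['tool_pos'],s['orientation'],s['width'],s['wrist_force'],tip(s))
E
```

```text
t: 8.93
tool_pos: [0.5663, 0.0803, 0.2418]
orientation: [179.2, 0.1, 82.1]
wrist_force: [-0.1, -0.3, -0.9]
width: 0.0224
t: 9.18
tool_pos: [0.5655, 0.0808, 0.24]
orientation: [179.3, 0.1, 82.2]
wrist_force: [-0.1, -0.1, -0.2]
width: 0.0224
[0.56552221 0.08081832 0.24001878] [1.79325218e+02 1.46746015e-01 8.22148937e+01] 0.022368156720049145 [-0.14377208 -0.0692408  -0.23286191] [0.56700984 0.08027529 0.10862833]
```

```bash
python3 -m pendant '[{"gripper":255,"offset":[0,5,8],"spin":0},{"gripper":255,"offset":[0,0,8],"spin":0},{"gripper":255,"offset":[0,0,0],"spin":0},{"gripper":255,"offset":[0,0,0],"spin":0}]';python3 - <<'E'
from h import *
import cv2,pickle
s=arm.read_state();print(s['tool_pos'],s['orientation'],s['width'],s['wrist_force'],tip(s))
W=eyes.calibration('wrist');w=eyes.camera('wrist');S=eyes.camera('side');pickle.dump((W,w,S,s),open('pre.pkl','wb'))
cv2.imwrite('pics/s4.png',cv2.resize(S[130:230,220:340,::-1],(720,600),interpolation=cv2.INTER_CUBIC))
print(fproj(W,tip(s)))
cv2.imwrite('pics/w4.png',cv2.resize(w[150:290,190:370,::-1],(770,600),interpolation=cv2.INTER_CUBIC))
E
```

```text
t: 9.68
tool_pos: [0.5706, 0.0774, 0.2221]
orientation: [179.4, 0.2, 82.0]
wrist_force: [0.8, -0.1, -0.3]
width: 0.0225
[0.57060382 0.0774462  0.2220504 ] [1.79410118e+02 1.69679652e-01 8.20019533e+01] 0.022493571645549056 [ 0.84531042 -0.11397919 -0.27650757] [0.57188931 0.07687264 0.09065794]
(np.float64(273.9813645077381), np.float64(199.59882995411118))
```

View pics/s4.png

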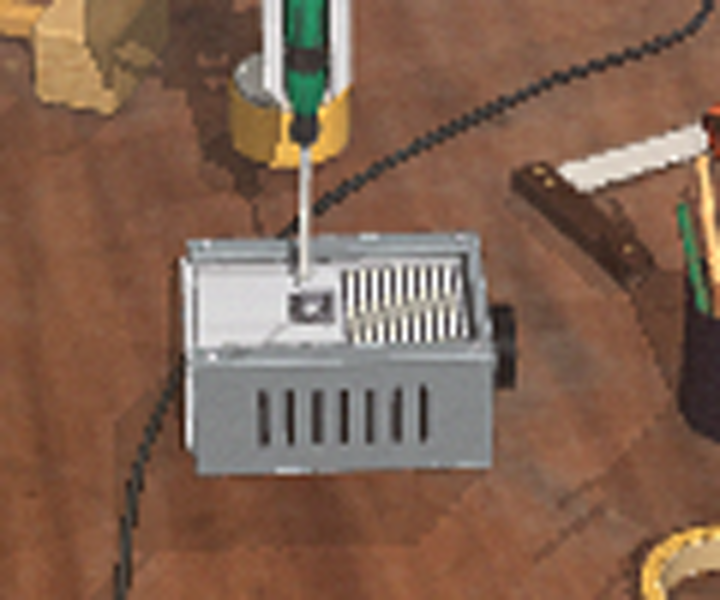

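View pics/w4.png

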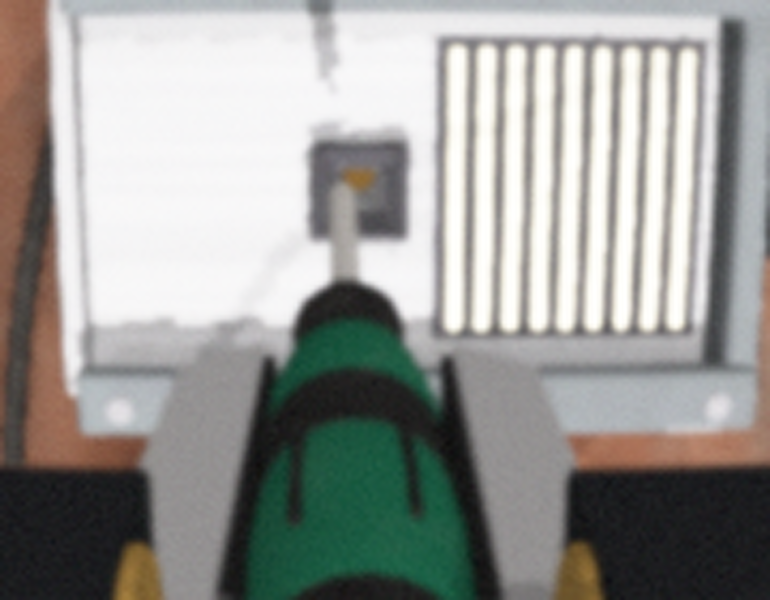

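```bash
cat > wm.py <<'E'
from h import *
import pickle,sys
np.set_printoptions(precision=4,suppress=True)
def rep(f,ct,ti,zt,zh=.077):
    W,w,S,s=pickle.load(open(f,'rb'));k=770/180
    P=lambda q,z:fatz(W,190+q[0]/k-.4,150+q[1]/k-.4,z)
    a,b=P(ct,zh),P(ti,zt);print('hole',a,'tip',b)
    R=Ro.from_euler('xyz',s['orientation'],degrees=True).as_matrix();print('tool mm',R.T@(a-b)*1000)
E
python3 -c "
from wm import *
rep('pre.pkl',(360,189),(342,184),.0915)"
```

```text
hole [0.5723 0.08   0.077 ] tip [0.5686 0.0845 0.0915]
tool mm [-3.9393  4.1018 14.5547]
```

```bash
python3 -c "
from h import *
c=eyes.calibration('side');f=lambda x,y,z:atz(c,220+x/6-.4,130+y/6-.4,z)
print(f(304,281,.0907),f(312,307,.077))"
```

```text
[0.57106825 0.0815519  0.0907    ] [0.57426927 0.07446383 0.077     ]
```

```bash
python3 -m pendant '[{"gripper":255,"offset":[-4.5,3.5,0],"spin":0},{"gripper":255,"offset":[0,0,3],"spin":0},{"gripper":255,"offset":[0,0,0],"spin":0},{"gripper":255,"offset":[0,0,0],"spin":0}]';python3 - <<'E'
from h import *
import cv2,pickle
s=arm.read_state();print(s['tool_pos'],s['orientation'],s['width'],s['wrist_force'],tip(s))
W=eyes.calibration('wrist');w=eyes.camera('wrist');S=None;pickle.dump((W,w,S,s),open('pre2.pkl','wb'))
cv2.imwrite('pics/w5.png',cv2.resize(w[150:290,190:370,::-1],(770,600),interpolation=cv2.INTER_CUBIC))
E
```

```text
t: 10.28
tool_pos: [0.574, 0.0722, 0.2196]
orientation: [179.3, 0.2, 82.0]
wrist_force: [-0.1, -0.1, -0.4]
width: 0.0223
[0.57397723 0.07224239 0.21963854] [1.79336350e+02 1.69219810e-01 8.20199923e+01] 0.022294647419875645 [-0.11832688 -0.05183834 -0.35689456] [0.57543057 0.07164681 0.08824792]
```

View pics/w5.png

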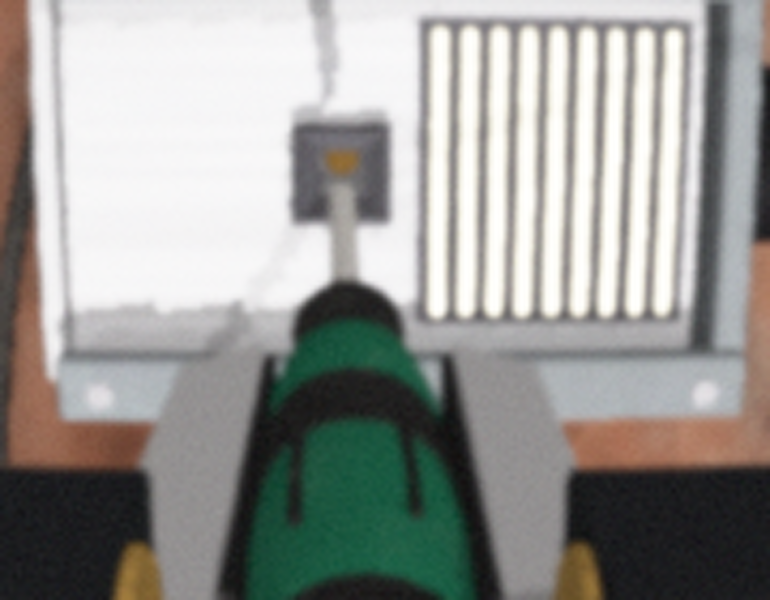

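```bash
python3 -c "
from wm import *
rep('pre2.pkl',(341,172),(342,184),.089)"
```

```text
hole [0.572 0.08  0.077] tip [0.5721 0.0793 0.089 ]
tool mm [ 0.6245 -0.3747 11.9947]
```

```bash
python3 -m pendant '[{"gripper":255,"offset":[0,0,4],"spin":0},{"gripper":255,"offset":[0,0,4],"spin":0},{"gripper":255,"offset":[0,0,4],"spin":0},{"gripper":255,"offset":[0,0,3],"spin":0},{"gripper":255,"offset":[0,0,0],"spin":0}]';python3 -c "
from h import *
s=arm.read_state();print(tip(s),s['wrist_force'])"; python3 -m pendant '[{"gripper":255,"offset":[0,0,3],"spin":0},{"gripper":255,"offset":[0,0,0],"spin":0}]'
```

```text
t: 10.95
tool_pos: [0.5738, 0.0724, 0.2031]
orientation: [179.4, 0.2, 82.0]
wrist_force: [0.2, -0.1, -0.5]
width: 0.0225
[0.57511796 0.07179109 0.07169521] [ 0.22511284 -0.05137474 -0.49490788]
t: 11.2
tool_pos: [0.5739, 0.0724, 0.2]
orientation: [179.4, 0.2, 82.0]
wrist_force: [-0.5, 1.1, -1.4]
width: 0.0222
```

```bash
python3 -m pendant '[{"gripper":255,"offset":[0,0,3],"spin":0},{"gripper":255,"offset":[0,0,0],"spin":0}]';python3 -c "
from h import *
s=arm.read_state();print(tip(s),s['wrist_force'],s['orientation'])"
```

```text
t: 11.45
tool_pos: [0.574, 0.0723, 0.1969]
orientation: [179.4, 0.2, 82.0]
wrist_force: [-0.1, -0.2, -0.7]
width: 0.0223
[0.57541944 0.0717359  0.06553372] [-0.12619375 -0.18010041 -0.65584885] [1.79361018e+02 1.68522081e-01 8.20328611e+01]
```

Inside the hole with no contact; keep feeling downward.

```bash
for i in 1; do python3 -m pendant '[{"gripper":255,"offset":[0,0,2.5],"spin":0}]';  python3 -m pendant '[{"gripper":255,"offset":[0,0,2.5],"spin":0}]'; python3 -m pendant '[{"gripper":255,"offset":[0,0,0],"spin":0}]'; done
```

```text
t: 11.58
tool_pos: [0.5743, 0.0723, 0.1946]
orientation: [179.3, 0.2, 82.0]
wrist_force: [-0.1, 0.1, -0.2]
width: 0.0225
t: 11.7
tool_pos: [0.5743, 0.0723, 0.1919]
orientation: [179.3, 0.2, 82.0]
wrist_force: [-0.1, 0.0, -1.1]
width: 0.0224
t: 11.82
tool_pos: [0.5741, 0.0723, 0.1916]
orientation: [179.4, 0.2, 82.0]
wrist_force: [0.4, -1.0, -0.5]
width: 0.022
```

```bash
python3 -m pendant '[{"gripper":255,"offset":[0,0,2],"spin":0}]';  python3 -m pendant '[{"gripper":255,"offset":[0,0,2],"spin":0}]'; python3 -m pendant '[{"gripper":255,"offset":[0,0,0],"spin":0}]'
```

```text
t: 11.95
tool_pos: [0.5743, 0.0723, 0.1897]
orientation: [179.3, 0.2, 82.0]
wrist_force: [-0.7, 0.2, -0.2]
width: 0.0226
t: 12.08
tool_pos: [0.5743, 0.0723, 0.1876]
orientation: [179.3, 0.2, 82.0]
wrist_force: [0.1, 0.0, -0.8]
width: 0.0221
t: 12.2
tool_pos: [0.5742, 0.0723, 0.1873]
orientation: [179.4, 0.2, 82.0]
wrist_force: [-1.1, 1.2, -1.1]
width: 0.0222
```

```bash
python3 -m pendant '[{"gripper":255,"offset":[0,0,2],"spin":0}]';  python3 -m pendant '[{"gripper":255,"offset":[0,0,2],"spin":0}]'; python3 -m pendant '[{"gripper":255,"offset":[0,0,0],"spin":0}]'
```

```text
t: 12.32
tool_pos: [0.5744, 0.0723, 0.1855]
orientation: [179.3, 0.2, 82.0]
wrist_force: [1.1, -0.5, -0.9]
width: 0.0221
t: 12.45
tool_pos: [0.5746, 0.0722, 0.1838]
orientation: [179.3, 0.2, 82.0]
wrist_force: [-1.0, 0.2, 3.2]
width: 0.0224
t: 12.58
tool_pos: [0.5747, 0.0722, 0.1843]
orientation: [179.3, 0.2, 82.0]
wrist_force: [-1.4, -0.2, 3.0]
width: 0.0224
```

```bash
python3 -m pendant '[{"gripper":255,"offset":[0,0,1.5],"spin":0}]';  python3 -m pendant '[{"gripper":255,"offset":[0,0,1.5],"spin":0}]'; python3 -m pendant '[{"gripper":255,"offset":[0,0,1.5],"spin":0}]';python3 -m pendant '[{"gripper":255,"offset":[0,0,0],"spin":0}]'
```

```text
t: 12.7
tool_pos: [0.5749, 0.0723, 0.1833]
orientation: [179.3, 0.2, 82.0]
wrist_force: [-1.0, 0.7, 2.8]
width: 0.0223
t: 12.82
tool_pos: [0.5749, 0.0722, 0.1821]
orientation: [179.3, 0.2, 82.0]
wrist_force: [-1.7, 0.3, 3.6]
width: 0.0225
t: 12.95
tool_pos: [0.575, 0.0723, 0.1807]
orientation: [179.3, 0.2, 82.0]
wrist_force: [-1.8, 0.1, 3.3]
width: 0.0223
t: 13.08
tool_pos: [0.575, 0.0723, 0.1808]
orientation: [179.3, 0.2, 82.0]
wrist_force: [-1.5, -0.4, 4.9]
width: 0.0227
```

```bash
python3 -m pendant '[{"gripper":255,"offset":[0,0,1.3],"spin":0}]';  python3 -m pendant '[{"gripper":255,"offset":[0,0,1.3],"spin":0}]'; python3 -m pendant '[{"gripper":255,"offset":[0,0,0],"spin":0}]';python3 -m pendant '[{"gripper":255,"offset":[0,0,0],"spin":0}]'
```

```text
t: 13.2
tool_pos: [0.5751, 0.0723, 0.1797]
orientation: [179.2, 0.2, 82.0]
wrist_force: [-2.1, -0.4, 5.6]
width: 0.0227
t: 13.32
tool_pos: [0.5751, 0.0722, 0.1785]
orientation: [179.3, 0.2, 82.0]
wrist_force: [-1.6, 1.0, 4.2]
width: 0.0221
t: 13.45
tool_pos: [0.5751, 0.0723, 0.1785]
orientation: [179.3, 0.2, 82.0]
wrist_force: [-1.5, 0.4, 4.9]
width: 0.0226
t: 13.58
tool_pos: [0.5751, 0.0723, 0.1786]
orientation: [179.3, 0.2, 82.0]
wrist_force: [-1.7, 0.2, 3.7]
width: 0.0224
```

```bash
python3 -m pendant '[{"gripper":255,"offset":[0,-2,0],"spin":0}]';  python3 -m pendant '[{"gripper":255,"offset":[0,-2,0],"spin":0}]'; python3 -m pendant '[{"gripper":255,"offset":[0,-1,0],"spin":0}]'
```

```text
t: 13.7
tool_pos: [0.5736, 0.0724, 0.1789]
orientation: [179.2, 0.2, 82.0]
wrist_force: [-0.3, -0.4, 4.8]
width: 0.0224
t: 13.82
tool_pos: [0.5724, 0.0726, 0.1793]
orientation: [179.0, 0.2, 82.0]
wrist_force: [0.6, -0.3, 5.0]
width: 0.0224
t: 13.95
tool_pos: [0.572, 0.0726, 0.1797]
orientation: [178.9, 0.2, 82.0]
wrist_force: [1.1, -0.3, 4.4]
width: 0.022
```

```bash
python3 -m pendant '[{"gripper":255,"offset":[0,0,1.5],"spin":0}]';  python3 -m pendant '[{"gripper":255,"offset":[0,-1.5,0.7],"spin":0}]'; python3 -m pendant '[{"gripper":255,"offset":[0,-1.5,0.4],"spin":0}]'; python3 -m pendant '[{"gripper":255,"offset":[0,-1.5,0.4],"spin":0}]'
```

```text
t: 14.08
tool_pos: [0.5723, 0.0726, 0.1786]
orientation: [178.8, 0.1, 82.0]
wrist_force: [-1.1, 0.1, 3.8]
width: 0.0224
t: 14.2
tool_pos: [0.5712, 0.0728, 0.178]
orientation: [178.8, 0.1, 82.0]
wrist_force: [1.3, -0.7, 6.2]
width: 0.0224
t: 14.32
tool_pos: [0.5704, 0.0729, 0.1778]
orientation: [178.6, 0.1, 82.0]
wrist_force: [1.3, 0.4, 5.6]
width: 0.0224
t: 14.45
tool_pos: [0.5699, 0.0729, 0.178]
orientation: [178.5, 0.1, 82.0]
wrist_force: [1.7, -1.0, 4.9]
width: 0.0219
```

```bash
python3 -m pendant '[{"gripper":255,"offset":[0,-3,0.3],"spin":0}]';  python3 -m pendant '[{"gripper":255,"offset":[0,-4,0.3],"spin":0}]'; python3 -c "
from h import *
s=arm.read_state();print(tip(s),s['wrist_force'],s['ft_torque'])"
```

```text
t: 14.58
tool_pos: [0.5681, 0.0732, 0.1783]
orientation: [178.2, 0.1, 82.0]
wrist_force: [2.8, -0.3, 4.9]
width: 0.0222
t: 14.7
tool_pos: [0.5654, 0.0736, 0.1784]
orientation: [178.0, 0.1, 82.0]
wrist_force: [5.6, -0.5, 3.9]
width: 0.0221
[0.56985463 0.07267335 0.04712651] [ 5.55088613 -0.53800755  3.91739719] [-0.25331866 -1.36905473  0.00878257]
```

Run:
```python
from h import *
import cv2,pickle
s=arm.read_state()
W=eyes.calibration('wrist');w=eyes.camera('wrist');pickle.dump((W,w,None,s),open('pu.pkl','wb'))
print(arm.read_state()['wrist_force'],arm.read_state()['tool_pos'])
cv2.imwrite('pics/w6.png',cv2.resize(w[150:290,190:370,::-1],(770,600),interpolation=cv2.INTER_CUBIC))
```

```text
[ 3.62468737 -0.15603919  4.66566082] [0.56477682 0.07367949 0.17838193]
```

View pics/w6.png

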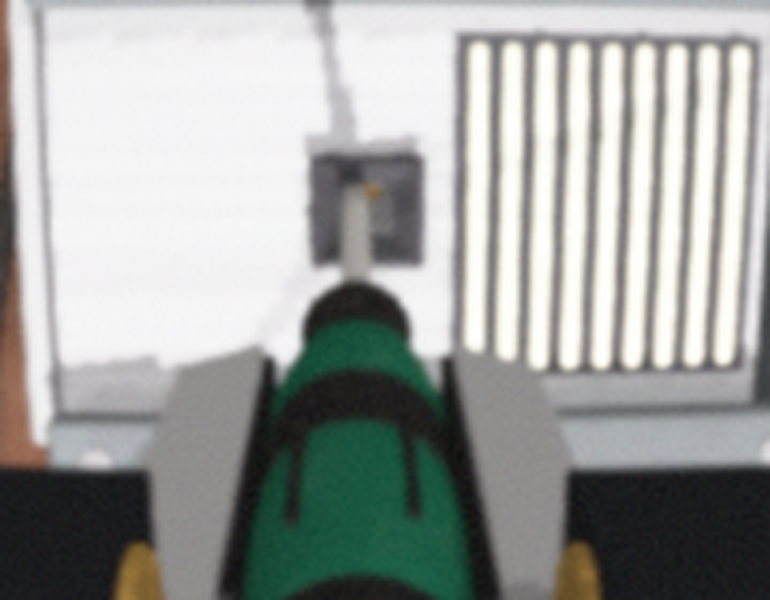

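```bash
python3 -m pendant '[{"gripper":255,"offset":[0,-4,0.4],"spin":0}]';  python3 -m pendant '[{"gripper":255,"offset":[0,-4,0.2],"spin":0}]'; python3 -c "
from h import *
s=arm.read_state();print(tip(s),s['wrist_force'],s['ft_torque'])"
```

```text
t: 14.88
tool_pos: [0.5616, 0.0741, 0.1783]
orientation: [177.9, 0.1, 82.0]
wrist_force: [4.9, 0.1, 4.8]
width: 0.0224
t: 15.0
tool_pos: [0.5578, 0.0746, 0.1784]
orientation: [177.8, 0.1, 82.0]
wrist_force: [5.0, -0.3, 5.2]
width: 0.0221
[0.56271719 0.07369904 0.04704643] [ 4.97547314 -0.29849977  5.21555281] [-0.30144189 -1.35931464 -0.05872095]
```

```bash
python3 -m pendant '[{"gripper":255,"offset":[0,-5,0.3],"spin":0},{"gripper":255,"offset":[0,-5,0.3],"spin":0}]'; python3 -c "
from h import *
s=arm.read_state();print(tip(s))"
```

```text
t: 15.25
tool_pos: [0.5484, 0.0759, 0.1783]
orientation: [177.7, 0.1, 82.0]
wrist_force: [5.3, -0.6, 5.9]
width: 0.0223
[0.55371146 0.07495373 0.04699639]
```

```bash
python3 -m pendant '[{"gripper":255,"offset":[0,-5,0.3],"spin":0},{"gripper":255,"offset":[0,-5,0.3],"spin":0},{"gripper":255,"offset":[0,-5,0.3],"spin":0}]'; python3 -c "
from h import *
s=arm.read_state();print(tip(s))"
```

```text
t: 15.62
tool_pos: [0.5342, 0.0779, 0.1782]
orientation: [177.4, 0.1, 82.0]
wrist_force: [5.5, -1.4, 5.4]
width: 0.022
[0.54010406 0.07688993 0.0469852 ]
```

```bash
python3 -m pendant '[{"gripper":255,"offset":[0,-5,0.3],"spin":0},{"gripper":255,"offset":[0,-5,0.3],"spin":0}]'; python3 -c "
from h import *
import cv2
s=arm.read_state();print(tip(s))
S=eyes.camera('side');cv2.imwrite('pics/s7.png',cv2.resize(S[130:230,200:340,::-1],(770,550),interpolation=cv2.INTER_CUBIC))"
```

```text
t: 15.88
tool_pos: [0.5248, 0.0793, 0.1783]
orientation: [177.2, 0.1, 82.0]
wrist_force: [5.2, -0.3, 6.2]
width: 0.0225
[0.53116724 0.07815779 0.047048  ]
```

View pics/s7.png

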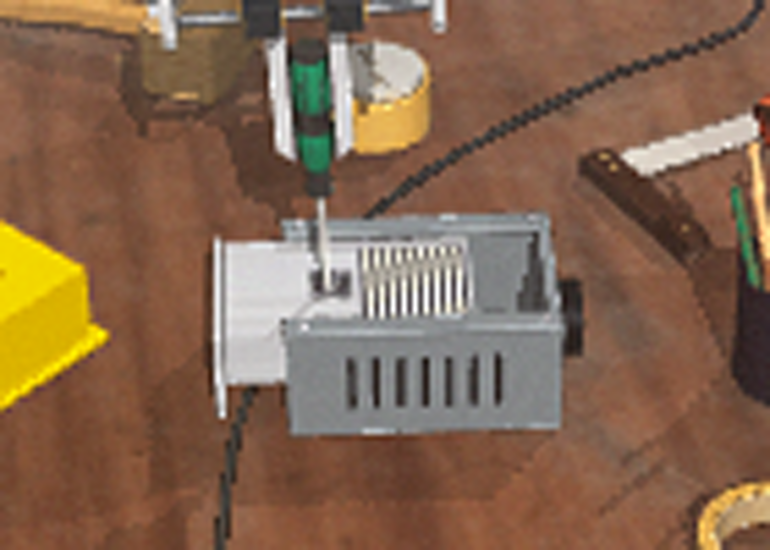

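The slide is clearly coming out (front plate at (220,325), housing edge at (287,380), roughly 40 mm). I go on gently towards the stop.

```bash
python3 -m pendant '[{"gripper":255,"offset":[0,-4,0.3],"spin":0},{"gripper":255,"offset":[0,-3,0.3],"spin":0}]'; python3 -m pendant '[{"gripper":255,"offset":[0,-3,0.3],"spin":0}]';python3 -m pendant '[{"gripper":255,"offset":[0,-3,0.3],"spin":0}]'; python3 -c "
from h import *
s=arm.read_state();print(tip(s))"
```

```text
t: 16.18
tool_pos: [0.5176, 0.0803, 0.1782]
orientation: [177.1, 0.1, 82.0]
wrist_force: [4.5, -0.4, 5.9]
width: 0.0225
t: 16.3
tool_pos: [0.5148, 0.0807, 0.1782]
orientation: [177.0, 0.1, 82.0]
wrist_force: [5.1, -2.1, 6.0]
width: 0.0222
t: 16.42
tool_pos: [0.5129, 0.081, 0.1783]
orientation: [176.8, 0.1, 82.0]
wrist_force: [8.1, -1.7, 2.9]
width: 0.0228
[0.52024806 0.0797151  0.04708309]
```

```bash
python3 -m pendant '[{"gripper":255,"offset":[0,0,0],"spin":0}]'; python3 -m pendant '[{"gripper":255,"offset":[0,1.5,-2],"spin":0}]';python3 -m pendant '[{"gripper":255,"offset":[0,0,-4],"spin":0},{"gripper":255,"offset":[0,0,-4],"spin":0}]'; python3 -c "
from h import *
s=arm.read_state();print(tip(s))"
```

```text
t: 16.55
tool_pos: [0.5133, 0.0809, 0.1783]
orientation: [176.6, 0.1, 82.0]
wrist_force: [5.6, -0.3, 2.5]
width: 0.0227
t: 16.68
tool_pos: [0.5139, 0.0808, 0.1796]
orientation: [176.7, 0.1, 82.0]
wrist_force: [3.4, -1.6, 2.5]
width: 0.0222
t: 16.92
tool_pos: [0.5127, 0.0809, 0.1858]
orientation: [176.8, 0.1, 82.0]
wrist_force: [6.7, -1.1, -4.9]
width: 0.0224
[0.52002311 0.07963862 0.0546169 ]
```

```bash
python3 -m pendant '[{"gripper":255,"offset":[0,3,0],"spin":0}]';python3 -m pendant '[{"gripper":255,"offset":[0,2,0],"spin":0}]';python3 -m pendant '[{"gripper":255,"offset":[0,0,0],"spin":0}]'
```

```text
t: 17.05
tool_pos: [0.5145, 0.0806, 0.1852]
orientation: [176.9, 0.1, 82.0]
wrist_force: [2.0, -0.2, 0.4]
width: 0.0221
t: 17.18
tool_pos: [0.5151, 0.0805, 0.1842]
orientation: [177.2, 0.1, 82.0]
wrist_force: [1.3, 0.4, 2.1]
width: 0.0228
t: 17.3
tool_pos: [0.5149, 0.0805, 0.184]
orientation: [177.2, 0.1, 82.0]
wrist_force: [2.6, -0.6, 4.1]
width: 0.0221
```

```bash
python3 -m pendant '[{"gripper":255,"offset":[0,1,-4],"spin":0}]';python3 -m pendant '[{"gripper":255,"offset":[0,0.5,-4],"spin":0}]';python3 -m pendant '[{"gripper":255,"offset":[0,0.5,-4],"spin":0}]'
```

```text
t: 17.42
tool_pos: [0.515, 0.0805, 0.1871]
orientation: [177.3, 0.1, 82.0]
wrist_force: [2.9, -0.9, -3.0]
width: 0.0223
t: 17.55
tool_pos: [0.5148, 0.0805, 0.1906]
orientation: [177.4, 0.1, 82.0]
wrist_force: [2.9, -0.3, -2.7]
width: 0.0224
t: 17.68
tool_pos: [0.5148, 0.0805, 0.1944]
orientation: [177.5, 0.1, 82.0]
wrist_force: [3.6, -0.1, -2.4]
width: 0.0227
```

```bash
python3 -m pendant '[{"gripper":255,"offset":[0,2,-3],"spin":0}]';python3 -m pendant '[{"gripper":255,"offset":[0,1,-4],"spin":0}]';python3 -m pendant '[{"gripper":255,"offset":[0,1,-5],"spin":0}]'
```

```text
t: 17.8
tool_pos: [0.5159, 0.0803, 0.1974]
orientation: [177.6, 0.2, 82.0]
wrist_force: [0.3, 0.4, -0.4]
width: 0.0221
t: 17.92
tool_pos: [0.5161, 0.0803, 0.2013]
orientation: [177.7, 0.2, 82.0]
wrist_force: [0.6, -0.4, -1.0]
width: 0.0225
t: 18.05
tool_pos: [0.5162, 0.0803, 0.2064]
orientation: [177.8, 0.2, 82.0]
wrist_force: [-0.2, 0.5, -1.4]
width: 0.0222
```

Free of force. I lift clear and check that the slide stays out.

```bash
python3 -m pendant '[{"gripper":255,"offset":[0,0,-15],"spin":0},{"gripper":255,"offset":[0,0,-20],"spin":0},{"gripper":255,"offset":[0,0,-10],"spin":0},{"gripper":255,"offset":[0,0,0],"spin":0},{"gripper":255,"offset":[0,0,0],"spin":0}]'
python3 - <<'E'
from h import *
import cv2,pickle
s=arm.read_state();print(s['tool_pos'],s['orientation'],tip(s))
W=eyes.calibration('wrist');w=eyes.camera('wrist');S=eyes.camera('side');pickle.dump((W,w,S,s),open('out.pkl','wb'))
cv2.imwrite('pics/s8.png',cv2.resize(S[130:230,200:340,::-1],(770,550),interpolation=cv2.INTER_CUBIC))
cv2.imwrite('pics/w8.png',cv2.resize(w[150:290,190:370,::-1],(770,600),interpolation=cv2.INTER_CUBIC))
E
```

```text
t: 18.68
tool_pos: [0.5138, 0.0809, 0.2548]
orientation: [177.9, 0.2, 82.1]
wrist_force: [0.1, 0.2, -0.5]
width: 0.0221
[0.51381799 0.08093073 0.25482082] [1.77924990e+02 1.52424713e-01 8.20544014e+01] [0.51848174 0.07992707 0.12350744]
```

View pics/s8.png

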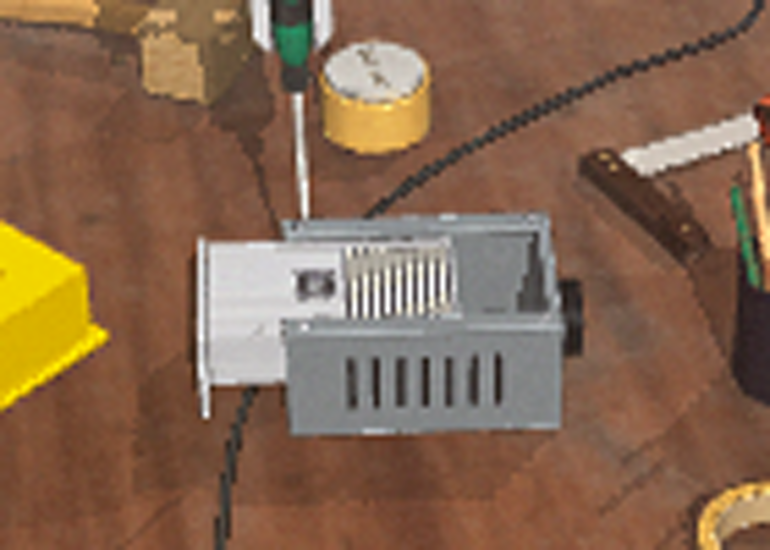

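View pics/w8.png

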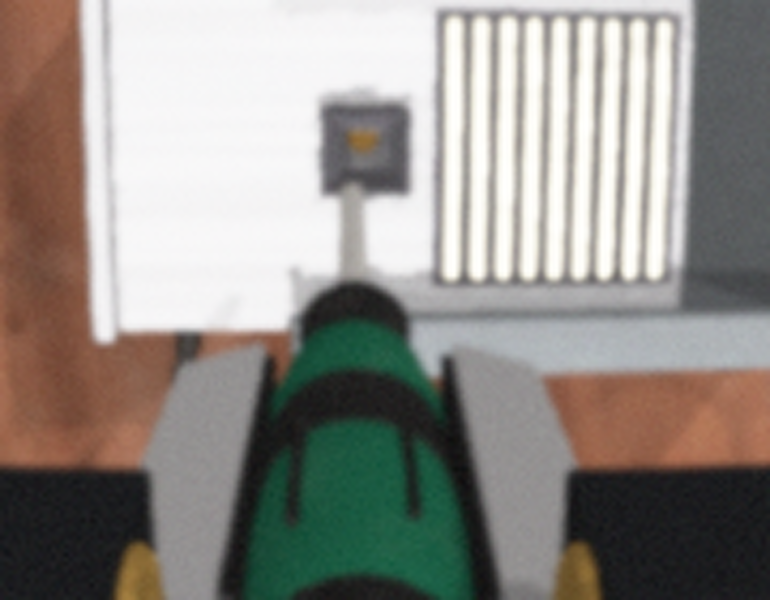

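```bash
python3 -c "
from wm import *
rep('out.pkl',(365,148),(350,186),.1235)
c=eyes.calibration('side');f=lambda x,y,z:atz(c,200+x/5.5-.4,130+y/5.5-.4,z)
print(f(316,284,.077), 'tip',f(305,213,.1235))
s=arm.read_state();R=Ro.from_euler('xyz',s['orientation'],degrees=True).as_matrix()
print(R.T@(np.array([.5181,-.2353,.1235])-tip(s))*1000)
"
```

```text
hole [0.5223 0.0871 0.077 ] tip [0.5169 0.0867 0.1235]
tool mm [ 1.2522  3.6221 46.6586]
[0.5251 0.0814 0.077 ] tip [0.5213 0.093  0.1235]
[-312.223    43.2525    2.1809]
```

Collar displacement is 50.2 mm (wrist) and 49.7 mm (side), so the slide is out and latched. Now back to the stand.

```bash
python3 -m pendant '[{"gripper":255,"offset":[-25,5,0],"spin":0},{"gripper":255,"offset":[-45,6,0],"spin":0},{"gripper":255,"offset":[-45,6,0],"spin":0},{"gripper":255,"offset":[-45,6,0],"spin":0},{"gripper":255,"offset":[-45,6,0],"spin":0},{"gripper":255,"offset":[-45,6,0],"spin":0},{"gripper":255,"offset":[-40,5,0],"spin":0},{"gripper":255,"offset":[-15,3,0],"spin":0}]'; python3 -m pendant '[{"gripper":255,"offset":[0,0,0],"spin":0},{"gripper":255,"offset":[0,0,0],"spin":0}]'; python3 -c "
from h import *
np.set_printoptions(precision=4,suppress=True)
s=arm.read_state();R=Ro.from_euler('xyz',s['orientation'],degrees=True).as_matrix()
print(tip(s),R.T@(np.array([.5165,-.235,.085])-tip(s))*1000)"
```

```text
t: 19.77
tool_pos: [0.5122, -0.2343, 0.2509]
orientation: [178.4, -0.0, 82.3]
wrist_force: [0.7, 0.2, -1.1]
width: 0.022
t: 20.02
tool_pos: [0.512, -0.2334, 0.25]
orientation: [178.5, -0.1, 82.2]
wrist_force: [-0.0, -0.7, -0.3]
width: 0.0224
[ 0.5154 -0.2336  0.1187] [-1.348   0.4393 33.6777]
```

Very near. I lower to about 10 mm above the mouth and look.

```bash
python3 -m pendant '[{"gripper":255,"offset":[-1,0.5,15],"spin":0},{"gripper":255,"offset":[0,0,20],"spin":0},{"gripper":255,"offset":[0,0,10],"spin":0},{"gripper":255,"offset":[0,0,0],"spin":0},{"gripper":255,"offset":[0,0,0],"spin":0}]'
python3 - <<'E'
from h import *
import cv2,pickle
s=arm.read_state();print(s['tool_pos'],s['orientation'],tip(s))
W=eyes.calibration('wrist');w=eyes.camera('wrist');S=eyes.camera('side');pickle.dump((W,w,S,s),open('st.pkl','wb'))
cv2.imwrite('pics/s9.png',cv2.resize(S[180:290,220:330,::-1],(600,600),interpolation=cv2.INTER_CUBIC))
cv2.imwrite('pics/w9.png',cv2.resize(w[150:290,190:370,::-1],(770,600),interpolation=cv2.INTER_CUBIC))
E
```

```text
t: 20.65
tool_pos: [0.5139, -0.2304, 0.2019]
orientation: [178.6, -0.2, 82.5]
wrist_force: [-0.1, -0.1, -0.9]
width: 0.0222
[ 0.51392172 -0.2304188   0.20188003] [ 1.78575719e+02 -1.77095604e-01  8.25490060e+01] [ 0.51721285 -0.23043974  0.07052126]
```

View pics/s9.png

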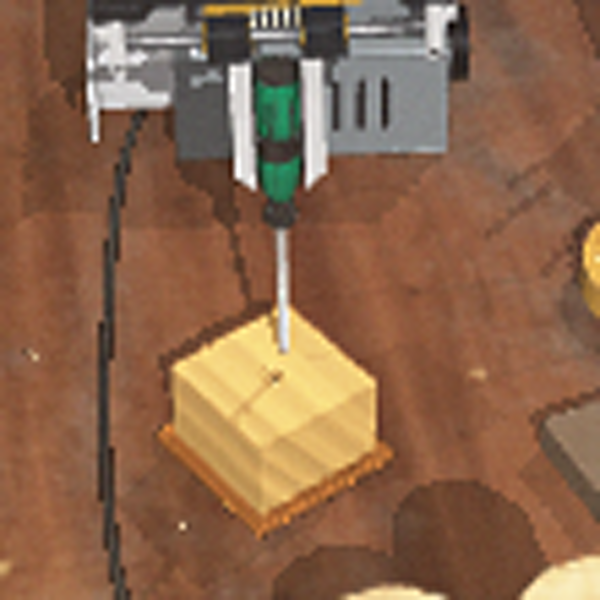

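View pics/w9.png

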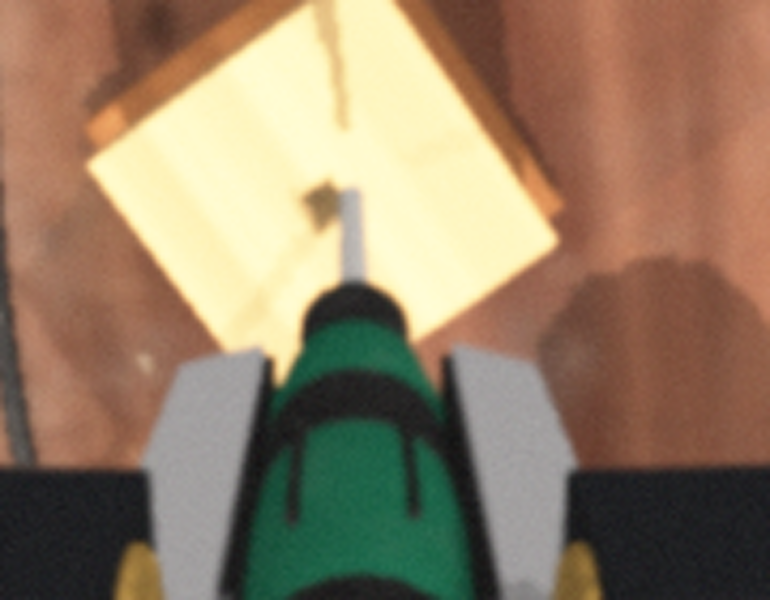

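```bash
python3 -c "
from wm import *
for zt in (.0715,.075): rep('st.pkl',(324,203),(349,191),zt,.06)
c=eyes.calibration('side');k=600/110;f=lambda x,y,z:atz(c,220+x/k-.4,180+y/k-.4,z)
a,b=f(275.5,377,.06),f(285,350,.0710);s=arm.read_state();R=Ro.from_euler('xyz',s['orientation'],degrees=True).as_matrix()
print(a,b,R.T@(a-b)*1000)
"
```

```text
hole [ 0.5089 -0.2288  0.06  ] tip [ 0.5152 -0.2246  0.0715]
tool mm [-5.0706 -5.9774 11.3393]
hole [ 0.5089 -0.2288  0.06  ] tip [ 0.5153 -0.2239  0.075 ]
tool mm [-5.7452 -6.0016 14.8377]
[ 0.512  -0.2324  0.06  ] [ 0.519  -0.2238  0.071 ] [-9.4367 -6.0586 10.8235]
```

```bash
python3 -m pendant '[{"gripper":255,"offset":[-5.5,-6,0],"spin":0},{"gripper":255,"offset":[0,0,0],"spin":0},{"gripper":255,"offset":[0,0,2],"spin":0},{"gripper":255,"offset":[0,0,0],"spin":0},{"gripper":255,"offset":[0,0,0],"spin":0}]'
cat > look.py <<'E'
from h import *
import cv2,pickle,sys
n=sys.argv[1]
s=arm.read_state();print(s['tool_pos'],s['orientation'],tip(s))
W=eyes.calibration('wrist');w=eyes.camera('wrist');S=eyes.camera('side');pickle.dump((W,w,S,s),open(f'{n}.pkl','wb'))
cv2.imwrite(f'pics/s{n}.png',cv2.resize(S[215:265,245:295,::-1],(600,600),interpolation=cv2.INTER_CUBIC))
cv2.imwrite(f'pics/w{n}.png',cv2.resize(w[170:230,230:310,::-1],(800,600),interpolation=cv2.INTER_CUBIC))
E
python3 look.py a
```

```text
t: 21.38
tool_pos: [0.5073, -0.2363, 0.2012]
orientation: [178.4, -0.1, 82.5]
wrist_force: [-0.2, -0.1, -0.9]
width: 0.0225
[ 0.50731517 -0.23631384  0.20116403] [ 1.78434471e+02 -9.48784618e-02  8.25071690e+01] [ 0.51090276 -0.23656631  0.06981326]
```

View pics/sa.png

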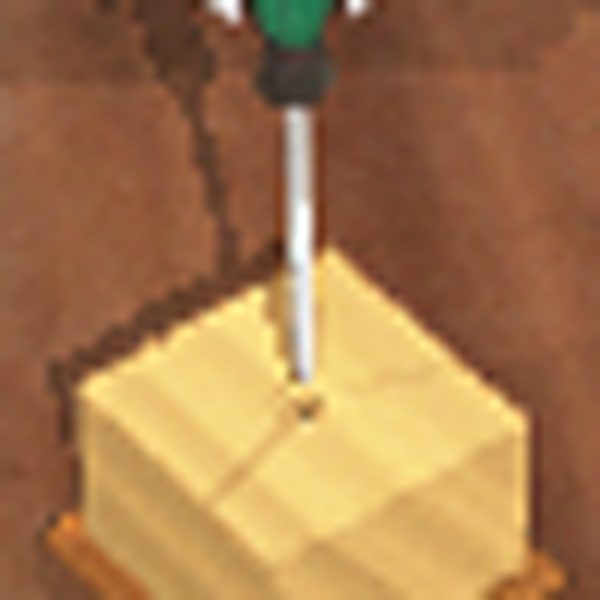

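View pics/wa.png

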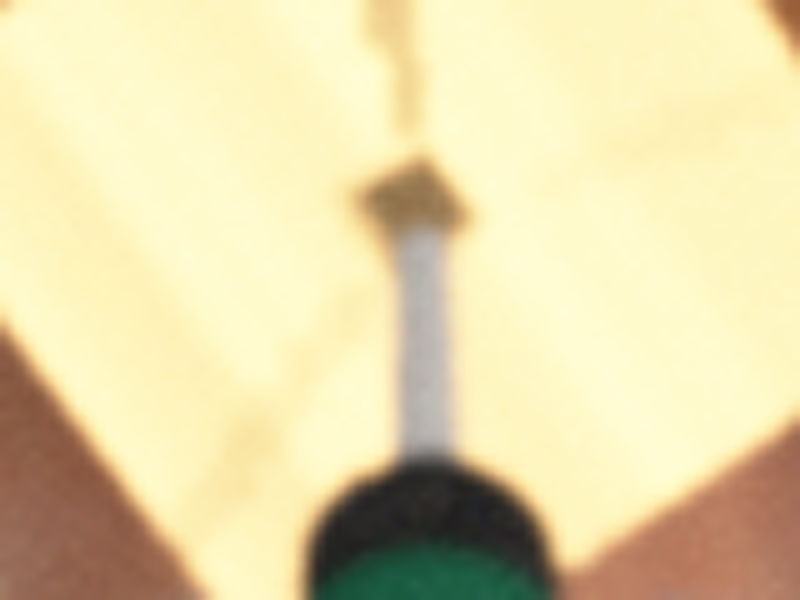

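```bash
cat > m2.py <<'E'
from h import *
import pickle
np.set_printoptions(precision=4,suppress=True)
def rep(n,h,t,hs=None,ts=None,L=.1314):
    W,w,S,s=pickle.load(open(n+'.pkl','rb'));zt=tip(s,L)[2]+.0028
    R=Ro.from_euler('xyz',s['orientation'],degrees=True).as_matrix()
    P=lambda q,z:fatz(W,230+q[0]/10-.45,170+q[1]/10-.45,z)
    a,b=P(h,.06),P(t,zt);print('wrist',a,b,R.T@(a-b)*1000)
    c=eyes.calibration('side');f=lambda q,z:atz(c,245+q[0]/12-.46,215+q[1]/12-.46,z)
    if hs: a,b=f(hs,.06),f(ts,zt);print('side',a,b,R.T@(a-b)*1000)
E
python3 -c "
from m2 import *
rep('a',(413,206),(422,250),(306,408),(301,366))"
```

```text
wrist [ 0.5091 -0.2286  0.06  ] [ 0.5094 -0.2307  0.0726] [ 2.0541 -0.966  12.595 ]
side [ 0.5119 -0.2316  0.06  ] [ 0.5112 -0.2295  0.0726] [-1.9792  0.6815 12.6333]
```

```bash
python3 -m pendant '[{"gripper":255,"offset":[1.5,0,3],"spin":0},{"gripper":255,"offset":[0,0,3.5],"spin":0},{"gripper":255,"offset":[0,0,0],"spin":0},{"gripper":255,"offset":[0,0,0],"spin":0}]'; 
python3 look.py b
```

```text
t: 21.98
tool_pos: [0.5076, -0.2345, 0.1939]
orientation: [178.5, -0.1, 82.5]
wrist_force: [-0.1, 0.4, -1.6]
width: 0.0223
[ 0.50763366 -0.23449724  0.19386063] [ 1.78468384e+02 -1.14749608e-01  8.25180867e+01] [ 0.51115014 -0.23469374  0.06250784]
```

View pics/sb.png

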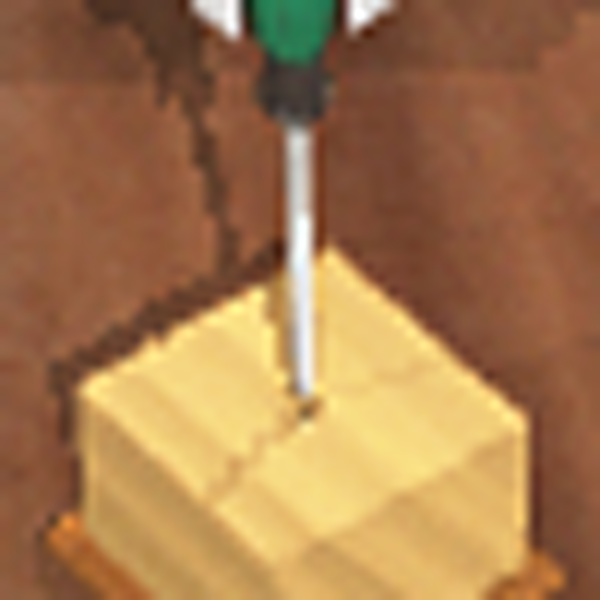

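View pics/wb.png

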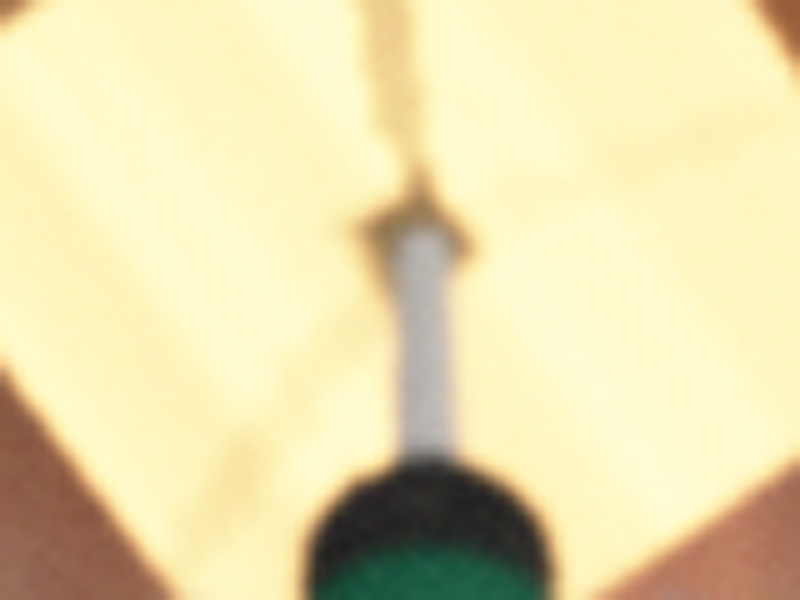

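```bash
python3 -c "
from m2 import *
rep('b',(417,238),(422,250),(307,409),(303,374));rep('b',(417,238),(422,250),(307,409),(303,374),.1289)"
```

```text
wrist [ 0.5093 -0.2286  0.06  ] [ 0.5097 -0.2288  0.0653] [ 0.1737 -0.5176  5.2963]
side [ 0.5121 -0.232   0.06  ] [ 0.5125 -0.225   0.0653] [-7.0141  0.4372  5.3074]
wrist [ 0.5093 -0.2286  0.06  ] [ 0.5097 -0.2283  0.0678] [-0.3105 -0.5304  7.7949]
side [ 0.5121 -0.232   0.06  ] [ 0.512  -0.2275  0.0678] [-4.4418  0.4836  7.8138]
```

```bash
python3 -m pendant '[{"gripper":255,"offset":[-0.5,-0.2,2],"spin":0}]';python3 -m pendant '[{"gripper":255,"offset":[0,0,2],"spin":0}]'; python3 -m pendant '[{"gripper":255,"offset":[0,0,0],"spin":0}]';
python3 look.py c
```

```text
t: 22.2
tool_pos: [0.5076, -0.2351, 0.1921]
orientation: [178.4, -0.1, 82.5]
wrist_force: [-1.2, -0.4, 0.0]
width: 0.0223
t: 22.32
tool_pos: [0.5076, -0.2352, 0.19]
orientation: [178.4, -0.1, 82.5]
wrist_force: [0.8, 0.0, -1.1]
width: 0.0219
t: 22.45
tool_pos: [0.5075, -0.2351, 0.1897]
orientation: [178.5, -0.1, 82.5]
wrist_force: [-0.1, -0.8, -1.5]
width: 0.0223
[ 0.5074766  -0.23507598  0.18971061] [ 1.78460896e+02 -1.08251461e-01  8.25147701e+01] [ 0.51100816 -0.23528969  0.05835825]
```

View pics/sc.png

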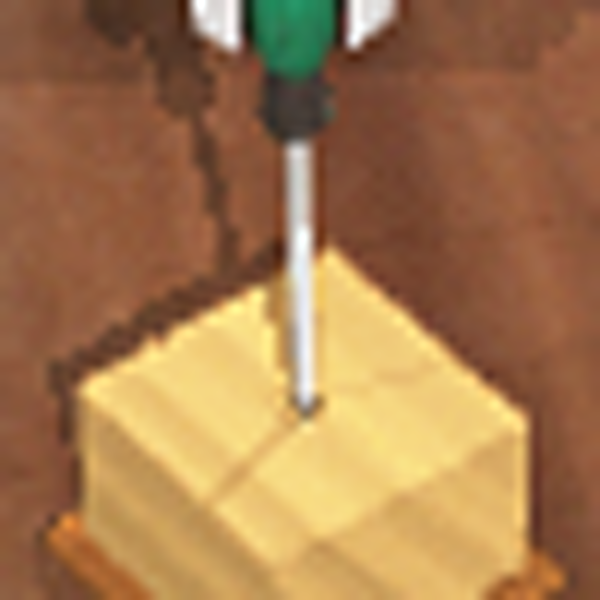

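View pics/wc.png

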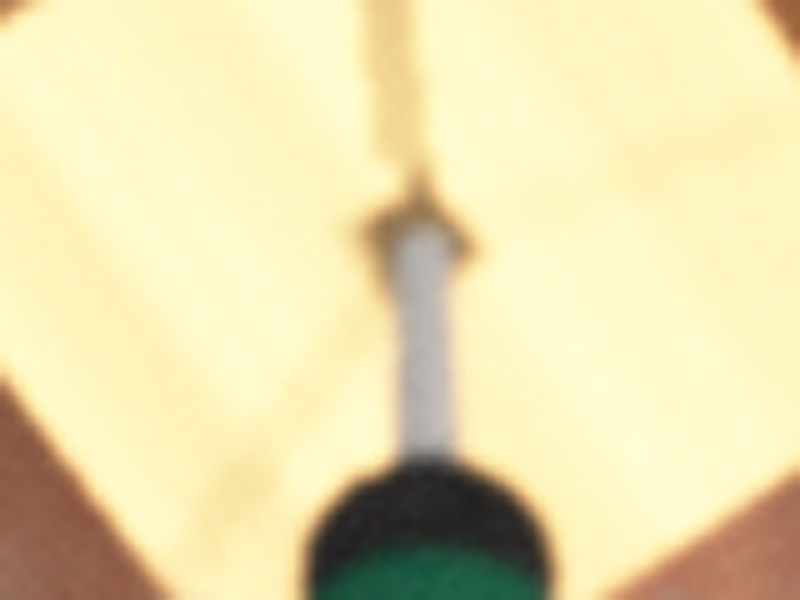

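Tip appears just at or inside the mouth, (422,230) in the diamond hole, with no force. I lower on, watching force.

```bash
python3 -m pendant '[{"gripper":255,"offset":[0,0,2],"spin":0}]';python3 -m pendant '[{"gripper":255,"offset":[0,0,2],"spin":0}]'; python3 -m pendant '[{"gripper":255,"offset":[0,0,2],"spin":0}]'; python3 -m pendant '[{"gripper":255,"offset":[0,0,0],"spin":0}]'
```

```text
t: 22.68
tool_pos: [0.5078, -0.2353, 0.1881]
orientation: [178.4, -0.1, 82.5]
wrist_force: [-0.6, -0.4, -0.9]
width: 0.0223
t: 22.8
tool_pos: [0.5078, -0.2352, 0.186]
orientation: [178.4, -0.1, 82.5]
wrist_force: [-0.2, -0.4, -1.2]
width: 0.022
t: 22.92
tool_pos: [0.5079, -0.2352, 0.1838]
orientation: [178.4, -0.1, 82.5]
wrist_force: [0.2, 0.0, -0.6]
width: 0.0224
t: 23.05
tool_pos: [0.5078, -0.2352, 0.1835]
orientation: [178.4, -0.1, 82.5]
wrist_force: [0.1, 0.3, -1.2]
width: 0.0223
```

```bash
python3 -m pendant '[{"gripper":255,"offset":[0,-0.1,4],"spin":0},{"gripper":255,"offset":[0,-0.1,4],"spin":0}]';python3 -m pendant '[{"gripper":255,"offset":[0,-0.1,4],"spin":0},{"gripper":255,"offset":[0,-0.1,4],"spin":0}]'; python3 -m pendant '[{"gripper":255,"offset":[0,0,0],"spin":0}]'
```

```text
t: 23.3
tool_pos: [0.508, -0.2353, 0.1754]
orientation: [178.4, -0.1, 82.5]
wrist_force: [0.2, 0.5, -0.1]
width: 0.0221
t: 23.55
tool_pos: [0.5079, -0.2352, 0.1666]
orientation: [178.4, -0.1, 82.5]
wrist_force: [0.1, 0.0, -0.5]
width: 0.0224
t: 23.68
tool_pos: [0.5076, -0.235, 0.166]
orientation: [178.5, -0.1, 82.5]
wrist_force: [0.2, -0.2, -1.4]
width: 0.0223
```

```bash
python3 -m pendant '[{"gripper":255,"offset":[0,-0.1,4],"spin":0},{"gripper":255,"offset":[0,-0.1,4],"spin":0}]';python3 -m pendant '[{"gripper":255,"offset":[0,-0.1,4],"spin":0},{"gripper":255,"offset":[0,-0.1,3],"spin":0}]'; python3 -m pendant '[{"gripper":255,"offset":[0,0,3],"spin":0}]'; python3 -m pendant '[{"gripper":255,"offset":[0,0,2],"spin":0}]';python3 -m pendant '[{"gripper":255,"offset":[0,0,0],"spin":0}]'
```

```text
t: 23.92
tool_pos: [0.5079, -0.2352, 0.158]
orientation: [178.4, -0.1, 82.5]
wrist_force: [0.5, -0.1, -1.1]
width: 0.0219
t: 24.18
tool_pos: [0.5078, -0.2351, 0.1504]
orientation: [178.4, -0.1, 82.5]
wrist_force: [0.9, 0.1, -0.5]
width: 0.0223
t: 24.3
tool_pos: [0.5079, -0.2351, 0.1471]
orientation: [178.4, -0.1, 82.5]
wrist_force: [0.2, -0.1, -0.2]
width: 0.0225
t: 24.42
tool_pos: [0.5079, -0.2351, 0.1449]
orientation: [178.4, -0.1, 82.5]
wrist_force: [0.6, -0.4, 0.1]
width: 0.0223
t: 24.55
tool_pos: [0.5079, -0.235, 0.1447]
orientation: [178.5, -0.1, 82.5]
wrist_force: [1.1, -0.8, -0.0]
width: 0.0224
```

```bash
python3 -m pendant '[{"gripper":255,"offset":[0,0,1.5],"spin":0}]'; python3 -m pendant '[{"gripper":255,"offset":[0,0,1.5],"spin":0}]';python3 -m pendant '[{"gripper":255,"offset":[0,0,1.5],"spin":0}]'
```

```text
t: 24.68
tool_pos: [0.508, -0.2351, 0.1434]
orientation: [178.4, -0.1, 82.5]
wrist_force: [1.1, 0.1, -0.9]
width: 0.0222
t: 24.8
tool_pos: [0.5081, -0.2351, 0.1418]
orientation: [178.4, -0.1, 82.5]
wrist_force: [-0.2, 0.2, -0.2]
width: 0.0221
t: 24.92
tool_pos: [0.5085, -0.2354, 0.1412]
orientation: [178.4, -0.1, 82.5]
wrist_force: [-1.4, 1.0, 7.1]
width: 0.0224
```

Floor felt at TCP z 0.1412 (0.1414 at the pick). Release.

```bash
python3 -m pendant '[{"gripper":255,"offset":[0,0,-0.4],"spin":0},{"gripper":0,"offset":[0,0,0],"spin":0},{"gripper":0,"offset":[0,0,0],"spin":0},{"gripper":0,"offset":[0,0,0],"spin":0},{"gripper":0,"offset":[0,0,0],"spin":0},{"gripper":0,"offset":[0,0,0],"spin":0},{"gripper":0,"offset":[0,0,0],"spin":0}]'; python3 -m pendant '[{"gripper":0,"offset":[0,0,0],"spin":0},{"gripper":0,"offset":[0,0,0],"spin":0}]'
python3 - <<'E'
from h import *
import cv2
S=eyes.camera('side');cv2.imwrite('pics/s20.png',cv2.resize(S[160:290,210:340,::-1],(600,600),interpolation=cv2.INTER_CUBIC))
E
```

```text
t: 25.8
tool_pos: [0.5087, -0.2356, 0.1416]
orientation: [178.4, -0.1, 82.5]
wrist_force: [0.1, 0.0, -1.0]
width: 0.0788
t: 26.05
tool_pos: [0.5086, -0.2355, 0.1416]
orientation: [178.4, -0.1, 82.5]
wrist_force: [0.8, -0.4, -0.4]
width: 0.0935
```

View pics/s20.png

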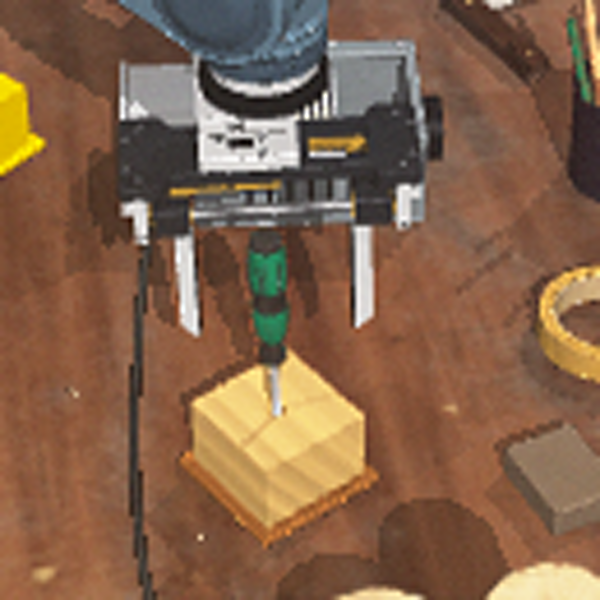

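The screwdriver stands in the stand between open fingers. Raise straight up.

```bash
python3 -m pendant '[{"gripper":0,"offset":[0,0,-20],"spin":0},{"gripper":0,"offset":[0,0,-35],"spin":0},{"gripper":0,"offset":[0,0,-35],"spin":0},{"gripper":0,"offset":[0,0,-40],"spin":0},{"gripper":0,"offset":[40,0,-20],"spin":0},{"gripper":0,"offset":[50,0,0],"spin":0},{"gripper":0,"offset":[0,0,0],"spin":0},{"gripper":0,"offset":[0,0,0],"spin":0}]'
python3 - <<'E'
from h import *
import cv2
S=eyes.camera('side');cv2.imwrite('pics/s21.png',cv2.resize(S[130:290,200:360,::-1],(600,600),interpolation=cv2.INTER_CUBIC))
S=eyes.camera('wrist');cv2.imwrite('pics/w21.png',S[:,:,::-1])
E
```

```text
t: 27.1
tool_pos: [0.516, -0.1443, 0.2966]
orientation: [178.4, -0.1, 82.4]
wrist_force: [-0.7, -0.7, -0.1]
width: 0.0939
```

View pics/s21.png

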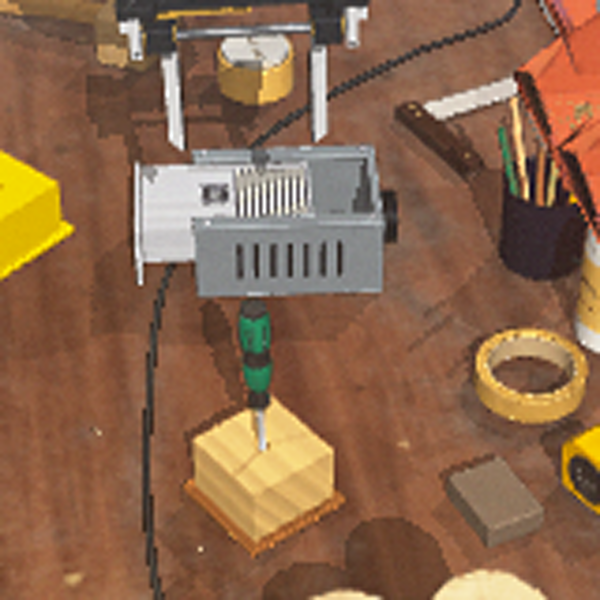

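View pics/w21.png

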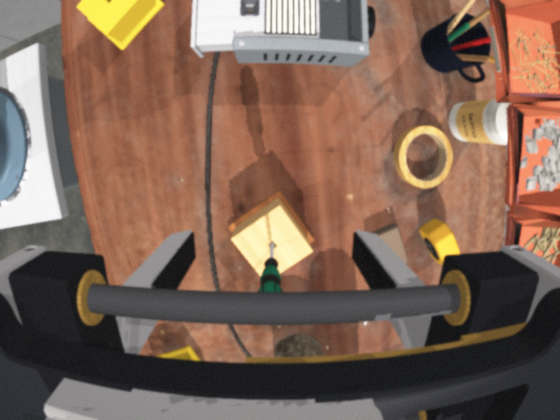

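The screwdriver stands in the wooden stand (side view (257,375)), the slide is out, the loose things sit where they were, and the gripper is clear. Handing in.

```bash
python3 -c "
from workcell import arm
print(arm.job_done()); print(arm.read_state()['t'])"
```

```text
the job is handed in; nothing more can be done
None
the job is handed in; nothing more can be done
```

I handed the job in at about 27 s of the 67 s allowed; the hand-in gives no verdict.

- **Slide:** I took the screwdriver from the wooden stand and felt the catch button about 24 mm below the mouth of the hole. I held the button about 6 mm down and pushed the slide to its stop. Before and after, the collar of the hole had moved 50.2 mm by the wrist camera and 49.7 mm by the side camera. The last pictures show the slide still out with the blade withdrawn.
- **Forces:** The highest wrist readings were about 8 N sideways at the stop and about 6 N down on the button. They were only read between moves, so a brief peak in between could have been missed.
- **Screwdriver:** It went back into the wooden stand without resistance and touched the floor of the hole at TCP height 0.1412 m, against 0.1414 m when I picked it up. The last side view shows it upright and released. The gripper is open and clear.
- **Loose things:** The masking tape, sanding block and wax tin look unmoved in the pictures. I did not measure them.
- **What disagreed:** Above the stand the two cameras differed by up to 7 mm on the tip's position sideways. I took that to come from the tip's uncertain height in the grip. I followed the wrist camera, and the free insertion and the matching floor height bore it out. The tool also tilted up to 3.4° while pushing, because of the sideways load.

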